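Lock the vice head onto its ball post

TASK

Fit the small vice head onto the ball post on the bench: raise the handle on its foot well up, set the open underside of the foot over the ball, press it gently, with the hand still on it, straight down until it snaps home flush on the shoulder below the ball, then gently press the handle fully down to lock it. Never drop or force it onto the ball, keep the head upright, and leave the other things on the bench where they are.

Things in the scene. Friction and masses are not known exactly. Their poses are not given: they have to be found in the camera images.
- head_grip (a point): Centre of the vice head's steel jaw pair, the place to grip: 42 mm long (x), 30 mm wide (y; close the fingers along y), 54 to 96 mm above the head's underside; the point is 76 mm above the underside, 2 mm towards -x from the foot's centre. z up; x points horizontally from foot to handle. The head is loose and weighs 0.55 to 0.75 kg.
- head_mouth (a point): Centre of the flat underside of the aluminium foot below the jaws (x -46 to +46, 48 mm wide, 54 mm tall); axes as head_grip. Here opens a socket 35 mm square, 44 mm deep. Two sprung keepers in it need 9 to 20 N of push, more than the head's weight, to snap over the ball; from touching them to home is about 17 mm. At home this point lies on the shoulder's top.
- handle_end (a point): Centre of the black ball knob, 14 mm wide, at the handle's free end (bar 10 mm wide along the head's y, 6 mm thick), 66 mm out from the hinge pin. The pin is parallel to the head's y, 30 mm towards +x and 30 mm above the centre of the underside. The handle stays where it is left; about 1 N at its end moves it, more if the pawl meets the ball.
- handle (a joint): Handle angle (rad): 0 down (locked), up to 0.95 raised. At angle a the knob lies 30+66cos(a)-6sin(a) mm towards +x and 30+66sin(a)+6cos(a) mm above the centre of the underside. The handle's pawl bars the socket below 0.35 rad; pressed down, it goes under the ball, which it can only when the head is fully home.
- vice_head: The whole vice head with its handle, standing upright on the bench at first; origin and axes as head_mouth.
- stand: Steel ball post screwed to the bench, origin on the bench on its vertical axis; base 100 x 100 x 12 mm, tube 44 mm wide, 53 mm high. Its stem is clamped at an unreported height, to be felt: the flat round shoulder, 88 mm wide, has its top 64 to 114 mm above the bench. On a thin neck sits the ball, 32 mm in diameter, its top 42 mm above the shoulder.
- paint_pot: bystander: glass pot 36 mm wide, 42 mm tall, origin under its centre
- tin: bystander: small can 32 mm wide, 35 mm tall, origin under its centre
- hull: bystander: grey model hull 170 mm long on two pink blocks, 63 mm tall, origin under its centre
- screwdriver: bystander: screwdriver lying beyond the work area
- brush: bystander: brush lying beyond the work area
- glue: bystander: white bottle 56 mm wide, 150 mm tall, origin under its centre
- jar: bystander: glass jar 60 mm wide, 75 mm tall, origin under its centre
There are look-alikes about, which are no part of the job. There is more than one size of the stand; the job needs the smaller. There is more than one size of the vice_head; the job needs the larger.

How it is judged:
On the way, in this order (a step that is already met when the one before it is completed fails the run):
1. the handle is raised well up (over 0.6 rad) (value of joint handle above 0.6 rad), for 0.1 s.
2. the foot is over the ball, bearing on it, the hand still on the head and the handle still up (horizontal distance between head_mouth and stand below 0.005 m and value of joint handle above 0.35 rad and contact force between vice_head and stand above 3 N and contact force between the fingers and vice_head above 1 N), for 0.1 s.
3. the handle is pressed fully down (value of joint handle below 0.1 rad), for 0.1 s.
At the end, for the whole second after the job is handed in: The vice head sits upright (within 0.06 rad) and at rest on the ball post, its underside's centre within 5 mm of the post's axis and at shoulder height (58 to 118 mm above the bench), bearing on the post, the handle fully down (under 0.1 rad), which its pawl allows only with the ball fully home (value of joint handle below 0.1 rad and horizontal distance between head_mouth and stand below 0.005 m and height (world z) of head_mouth between 0.058 and 0.118 m and angle between head_mouth's own z axis and vertical below 0.06 rad and contact force between vice_head and stand above 2 N and linear speed of vice_head below 0.02 m/s); the robot touches nothing.
It fails at once if while the handle is up, the vice head is pressed on the ball post with more than 70 N (contact force between vice_head and stand above 70 N and value of joint handle above 0.35 rad).
It fails at once if the vice head is tipped by more than 0.5 rad (angle between head_mouth's own z axis and vertical above 0.5 rad).
It fails at once if another thing on the bench is moved by more than 40 mm (distance of any of paint_pot, tin, hull, screwdriver, brush, glue, jar from where it was at the start of the episode above 0.04 m).
It fails at once if the vice head loads the ball post with more than 180 N in all (contact force between vice_head and stand above 180 N).
It fails at once if the vice head is dropped onto the ball (moving over 0.15 m/s at the post, with the handle up and the hand off it) (horizontal distance between head_mouth and stand below 0.03 m and value of joint handle above 0.35 rad and linear speed of vice_head above 0.15 m/s and contact force between the fingers and vice_head below 0.1 N).
It also fails if it takes over 72 s, if anything falls off the work surface, if the arm or the gripper's body presses on something with over 40 N, if the wrist force passes 120 N, or if a joint passes its speed limit or range.

ROBOT

A 7-joint arm with a two-finger parallel gripper is mounted at the origin on the work surface. World frame = base frame: x ahead of the robot, y to its left, z up, the work surface at z = 0. Lengths are in m, angles in rad, forces in N, time in s.
With the tool pointing down it reaches from about 0.4 to 0.875 m from the base axis. Payload 6.5 kg.
Tool frame: the origin (TCP) lies at the very end of the fingers, on their centre line; the grasp point (between the pads) lies r.tcp_to_grasp behind it (r.tcp_to_grasp is the distance from the TCP to the grasp point, in m); z points along the fingers, y is the direction in which the jaws open and shut (so a half turn about z gives the same grasp; the last joint's range is limited). The gripper opens to 85 mm and grips with 20 to 120 N. Pads are 22 mm wide; open, the fingers measure 114 mm over their backs; the gripper's body (76 mm by 85 mm) begins 54 mm behind the grasp point. The pads swing forward as they close: fully open they stand 13 mm farther back than shut.
Start: joints at [-1.254, 0.536, -0.004, 1.538, 0.003, 1.067, -0.071], TCP at [0.243, 0.603, 0.231] pointing down, gripper open.
Joint ranges: [-2.7, 2.7], [-0.37, 2.16], [-1.27, 1.26], [0.24, 2.4], [-1.31, 4.45], [0.19, 1.91], [-2.76, 2.76]. Speed limits (rad/s): [2.39, 2.39, 3.14, 3.14, 3.14, 3.14, 3.14].

INTERFACE

Orientations are given as a unit quaternion [w, x, y, z].
In Python, from station import r, camera gives the robot as it stands.
- The arm moves only by the tool step_arm, never from a script. Its argument "motion" is a list of rows, each a list of 5 numbers: the finger opening in m, from 0 to 0.0854, then the shift along the tool's x, y, z in m, then the turn about the tool's z in rad. A call has 1 to 12 rows; each row shifts and turns the pose as measured when the row begins, along the tool's axes as they then stand; what a row does not reach is not made up. A row lasts 1/10 s, in which the tool goes at most 50 mm and 8.59 degrees, less where a joint would pass 70% of its speed; a pose out of reach is approached as far as the arm can. A call with a gripper value outside its range is refused whole. The fingers move at their own pace and stop on an object; the grip force is fixed at half the most. Time passes only in rows, so rows that do not move let the fingers close. It gives the time, the measured TCP pose, the force and the opening at its end, in the units of the state.
- r.observe(): the state, without advancing time (a new reading comes with each control period).
- camera(name): name is "scene" or "top" or "wrist"; returns a dict with "frame" (480x640x3 uint8, red, green, blue), "intrinsics" (3x3 intrinsics, pixels), "dist_coeffs" ([k1, k2, p1, p2, k3] as OpenCV has them; the pictures are not rectified), "R" (3x3) and "t" (3): a world point X has camera coordinates R X + t; the wrist camera has in their place "tool_from_camera" (4x4, takes a point from camera to tool coordinates, whose origin is the TCP and whose axes are the flange's). Camera axes: x right, y down, z forward; pixel columns grow to the right and rows downward; lengths in m; the calibration is good to about 2 mm. A picture is of the moment at which its call begins: read the wrist's pose just before it. There is no depth.
- r.job_done(): hands the job in, once; it reports no verdict.
The state is a dict: "time": time; "qpos": joint angles; "dq": joint speeds; "joint_efforts": joint torques, N m; "tcp_pos": TCP position; "tool_rot": TCP orientation; "ft_force": force on the tool from outside, world axes, zero at the start; "ft_torque": the same for the moment, N m; "finger_gap": finger opening in m.
Only numpy, scipy, OpenCV 4.12 (cv2) and the standard library are available. Lean on these libraries where they do the work, as an engineer would, in place of code of your own. Each camera call takes 0.05 s, during which the arm holds its last target.

## Working session

There is one attempt and no reset: what is moved stays moved. The work goes in short steps, Python scripts to look and compute and a tool call to move; the robot and the scene stay as the last step left them, time stands still between calls to the robot, and variables do not carry over. Pictures are saved under pics/ and viewed, and the job is handed in when it is done.

Besides the shell and the picture viewer there is one more tool, called after "Request:" by a JSON object that holds its "op" and its "data", one argument or row to a line. step_arm: Moves the arm, as the interface text tells. Its arguments: {"type":"object","properties":{"motion":{"type":"array","items":{"type":"array","items":{"type":"number"}}}},"required":["motion"]}

```bash
ls; mkdir -p pics; cat > h.py <<'E'
import numpy as np, cv2
from station import r, camera
E
python3 - <<'E'
from h import *
s=r.observe();print({k:np.round(v,3).tolist() for k,v in s.items()}, r.tcp_to_grasp)
import pickle
for n in ["scene","top","wrist"]:
    c=camera(n); cv2.imwrite(f"pics/{n}0.png",c["frame"][:,:,::-1]); pickle.dump(c,open(f"{n}0.pkl","wb"))
    print(n,{k:np.round(v,4).tolist() for k,v in c.items() if k!="frame"})
E
```

```text
pics
{'time': 0.0, 'qpos': [-1.254, 0.537, -0.004, 1.539, 0.003, 1.067, -0.071], 'dq': [-0.0, 0.001, -0.0, 0.001, -0.002, -0.0, -0.001], 'joint_efforts': [-0.0, -58.342, 1.048, -25.911, 0.012, 0.01, 0.0], 'tcp_pos': [0.243, 0.602, 0.23], 'tool_rot': [-0.0, 0.19, 0.982, -0.001], 'ft_force': [-0.583, -0.157, -0.224], 'ft_torque': [-0.008, 0.011, -0.035], 'finger_gap': 0.086} 0.0187
scene {'intrinsics': [[485.0531, 0.0, 315.8659], [0.0, 485.0531, 238.772], [0.0, 0.0, 1.0]], 'dist_coeffs': [0.0266, 0.0, 0.0, 0.0, 0.0], 'R': [[0.8157, 0.5785, -0.0022], [0.4924, -0.6962, -0.5224], [-0.3038, 0.425, -0.8527]], 't': [-0.4228, -0.2258, 1.2787]}
top {'intrinsics': [[469.4225, 0.0, 313.6973], [0.0, 469.4225, 244.3358], [0.0, 0.0, 1.0]], 'dist_coeffs': [-0.0668, 0.0, 0.0, 0.0, 0.0], 'R': [[0.0165, -0.9998, -0.0076], [-0.9854, -0.015, -0.1698], [0.1696, 0.0103, -0.9855]], 't': [-0.0184, 0.5331, 1.0928]}
wrist {'intrinsics': [[345.6985, 0.0, 321.2875], [0.0, 345.6985, 240.3875], [0.0, 0.0, 1.0]], 'dist_coeffs': [-0.0355, 0.0, 0.0, 0.0, 0.0], 'tool_from_camera': [[-0.0004, -0.9557, -0.2945, 0.0762], [1.0, -0.0003, -0.0006, -0.0008], [0.0005, -0.2945, 0.9557, -0.1426], [0.0, 0.0, 0.0, 1.0]]}
```

View pics/scene0.png

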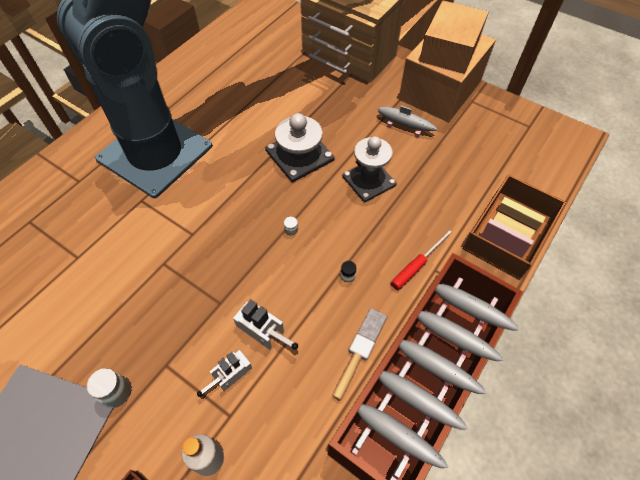

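View pics/top0.png

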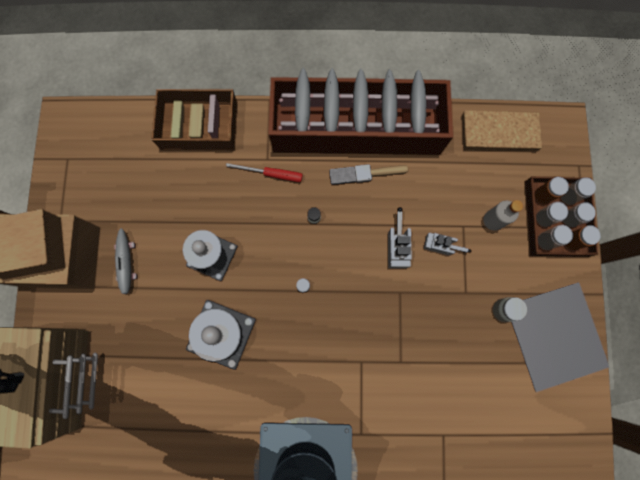

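View pics/wrist0.png

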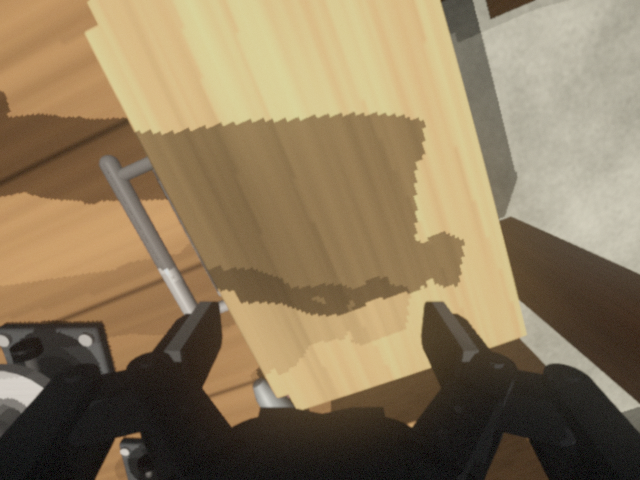

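The scene and top views show the larger head at top (401,248) with its knob near (400,210), and the smaller stand at top (205,252). I'll zoom in on both.

```bash
python3 - <<'E'
import cv2,numpy as np
t=cv2.imread("pics/top0.png");s=cv2.imread("pics/scene0.png")
def c(im,x,y,w,h,k):return cv2.resize(im[y:y+h,x:x+w],None,fx=k,fy=k,interpolation=cv2.INTER_CUBIC)
a=np.hstack([c(t,370,200,60,75,6),c(t,175,220,70,75,6)]);cv2.imwrite("pics/tz.png",a)
b=np.hstack([c(s,225,290,80,70,5),c(s,335,130,70,70,5)]);cv2.imwrite("pics/sz.png",b)
E
```

```text
(no output)
```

View pics/tz.png

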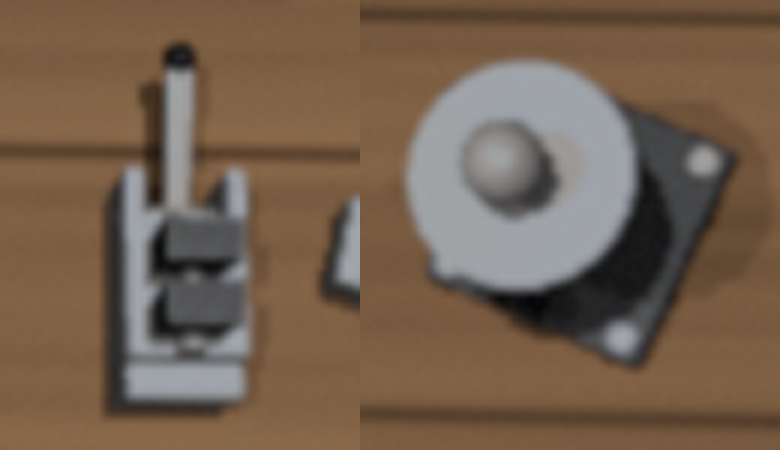

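View pics/sz.png

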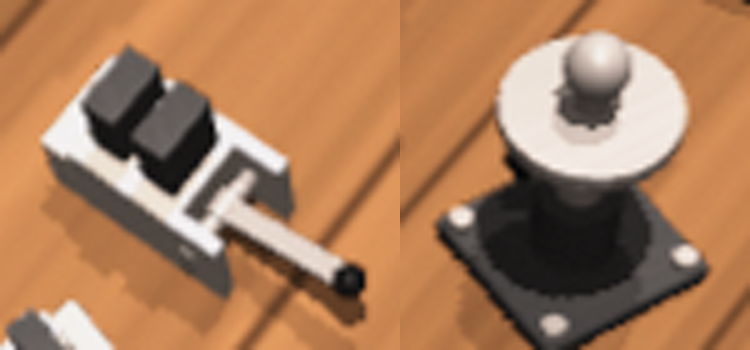

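```bash
cat >> h.py <<'E'
import pickle
C={n:pickle.load(open(f"{n}0.pkl","rb")) for n in("scene","top")}
def ray(c,p,R=None,t=None):
    u=cv2.undistortPoints(np.array([[p]],float),c["intrinsics"],c["dist_coeffs"])[0,0]
    R=c["R"] if R is None else R; t=c["t"] if t is None else t
    d=R.T@np.array([*u,1]); return -R.T@t,d/np.linalg.norm(d)
def tri(rs):
    A=sum(np.eye(3)-np.outer(d,d) for o,d in rs); b=sum((np.eye(3)-np.outer(d,d))@o for o,d in rs)
    x=np.linalg.solve(A,b); return x,[np.linalg.norm(np.cross(x-o,d))*1000 for o,d in rs]
def onz(rr,z): o,d=rr; return o+d*(z-o[2])/d[2]
def proj(c,X,R=None,t=None):
    R=c["R"] if R is None else R; t=c["t"] if t is None else t
    return cv2.projectPoints(np.atleast_2d(X).astype(float),cv2.Rodrigues(R)[0],t,c["intrinsics"],c["dist_coeffs"])[0][:,0]
from scipy.spatial.transform import Rotation as Ro
def wristcam(c,s):
    q=s["tool_rot"]; Rt=Ro.from_quat([q[1],q[2],q[3],q[0]]).as_matrix(); M=np.array(c["tool_from_camera"])
    Rc=Rt@M[:3,:3]; o=Rt@M[:3,3]+s["tcp_pos"]; return Rc.T,-Rc.T@o
E
python3 - <<'E'
from h import *
for n,a,b in [("jaw",(403.8,245.5),(254.6,310.2)),("knob",(400,209.5),(294.8,345.8)),("ball",(198.3,247.2),(374.4,143)),("shoulder",(201.8,249.5),(373.4,151.6))]:
    x,e=tri([ray(C["top"],a),ray(C["scene"],b)]); print(n,x.round(4),np.round(e,1))
E
```

```text
jaw [ 0.5267 -0.2199  0.0895] [0.8 0.8]
knob [ 0.6236 -0.2205  0.0457] [0.3 0.3]
ball [0.5074 0.2476 0.1362] [0.2 0.2]
shoulder [0.5074 0.2473 0.107 ] [1. 1.]
```

Request:
{"op": "step_arm", "data": {
  "motion": [
    [0.05, 0, 0, -0.02, -0.13],
    [0.05, 0, 0, -0.02, -0.13],
    [0.05, 0, 0, -0.01, -0.12],
    [0.05, -0.02, -0.044, 0, 0],
    [0.05, -0.02, -0.044, 0, 0],
    [0.05, -0.02, -0.044, 0, 0],
    [0.05, -0.02, -0.044, 0, 0],
    [0.05, -0.02, -0.044, 0, 0],
    [0.05, -0.02, -0.044, 0, 0],
    [0.05, -0.02, -0.044, 0, 0],
    [0.05, -0.02, -0.044, 0, 0],
    [0.05, -0.02, -0.044, 0, 0]
  ]
}}

```text
time: 1.35
tcp_pos: [0.4285, 0.2016, 0.2791]
tool_rot: [-0.002, -0.014, 1.0, -0.001]
ft_force: [1.0, -0.3, -0.6]
finger_gap: 0.05
```

```bash
cat >> h.py <<'E'
def wshot(name):
    s=r.observe(); c=camera("wrist"); c["R"],c["t"]=wristcam(c,s)
    pickle.dump(c,open(f"{name}.pkl","wb")); cv2.imwrite(f"pics/{name}.png",c["frame"][:,:,::-1]); return s,c
E
python3 - <<'E'
from h import *
s,c=wshot("w1"); print(s["tcp_pos"]); print(proj(c,[[.5074,.2476,.136],[.5074,.2476,.109]]))
E
```

```text
[0.42849842 0.20161383 0.27910615]
[[369.6273709  312.1053239 ]
 [366.09012089 298.93493208]]
```

View pics/w1.png

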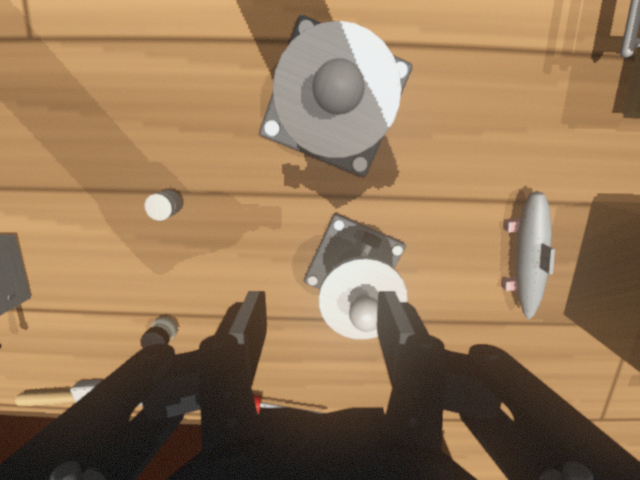

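The wrist view shows the smaller stand, with its ball at (366,313) and shoulder at (363,300). Next I'll look at the head.

Request:
{"op": "step_arm", "data": {
  "motion": [
    [0.05, -0.012, -0.046, 0, -0.02],
    [0.05, -0.012, -0.046, 0, -0.01],
    [0.05, -0.012, -0.046, 0, 0],
    [0.05, -0.012, -0.046, 0, 0],
    [0.05, -0.012, -0.046, 0, 0],
    [0.05, -0.012, -0.046, 0, 0],
    [0.05, 0, -0.046, 0, 0],
    [0.05, 0, -0.046, 0, 0],
    [0.05, 0, -0.046, 0, 0],
    [0.05, 0, 0, 0, 0]
  ]
}}

```text
time: 2.4
tcp_pos: [0.5215, -0.2262, 0.2807]
tool_rot: [-0.001, -0.023, 1.0, -0.004]
ft_force: [-1.2, -0.1, 0.2]
finger_gap: 0.0499
```

```bash
python3 - <<'E'
from h import *
s,c=wshot("w2"); print(s["tcp_pos"],s["tool_rot"]); print(proj(c,[[.5267,-.22,.096],[.6236,-.22,.045]]))
im=cv2.imread("pics/w2.png");cv2.imwrite("pics/w2z.png",cv2.resize(im[200:400,220:420],None,fx=3,fy=3,interpolation=cv2.INTER_CUBIC))
E
```

```text
[ 0.5214827  -0.22623332  0.28066274] [-0.00120468 -0.02302087  0.99972565 -0.00414945]
[[329.49982503 222.3974497 ]
 [324.63191935 290.57837722]]
```

View pics/w2.png

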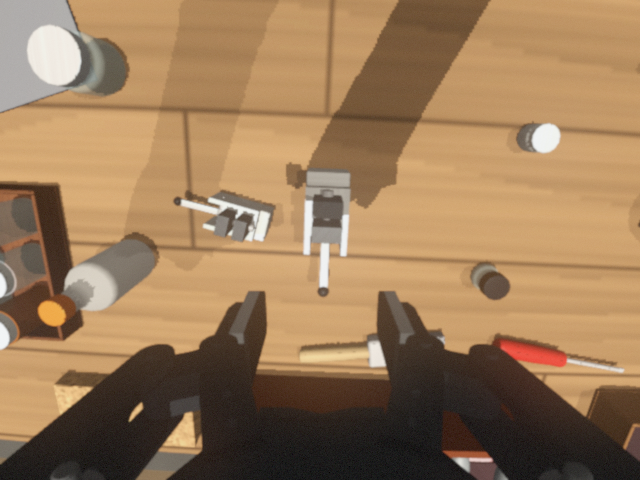

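View pics/w2z.png

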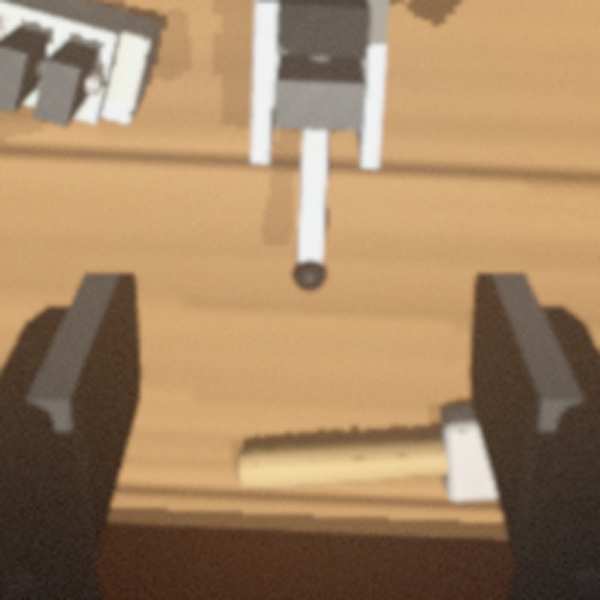

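```bash
python3 - <<'E'
from h import *
im=cv2.imread("pics/w2.png");cv2.imwrite("pics/w2y.png",cv2.resize(im[160:300,280:380],None,fx=6,fy=6,interpolation=cv2.INTER_CUBIC)[:800])
E
```

```text
(no output)
```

View pics/w2y.png

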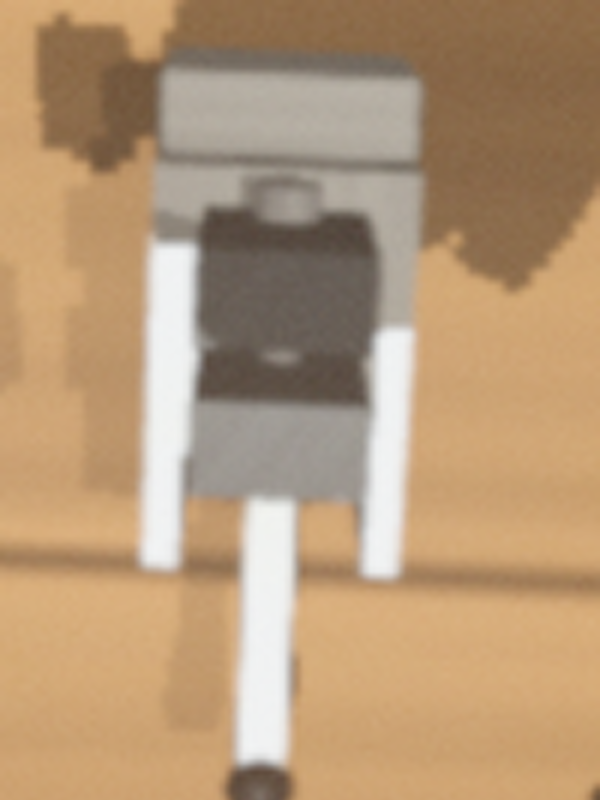

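```bash
python3 - <<'E'
from h import *
from scipy.optimize import least_squares
w=pickle.load(open("w2.pkl","rb"))
W=lambda u,v:(280+u/6,160+v/6); T=lambda u,v:(370+u/6,200+v/6)
foot=[(-46,-24,54),(-46,24,54),(46,-24,54),(46,24,54)]
jw=[(19,-15,96),(19,15,96)]
ow=[W(160,70),W(421,72),W(140,568),W(401,577),W(193,497),W(365,497),W(260,787)]
ot=[T(125,400),T(246,400),T(125,168),T(247,170),T(180,57)]
os_=[(294.8,345.8)]
def model(p):
    x,y,yaw,a=p; k=(30+66*np.cos(a)-6*np.sin(a),0,30+66*np.sin(a)+6*np.cos(a))
    f=lambda L:(np.array(L)/1000)@Ro.from_euler("z",yaw).as_matrix().T+[x,y,0]
    return proj(w,f(foot+jw+[k])),proj(C["top"],f(foot+[k])),proj(C["scene"],f([k]))
def res(p):
    a,b,c=model(p); return np.concatenate([(a-ow).ravel(),(b-ot).ravel(),(c-os_).ravel()])
s=least_squares(res,[.529,-.22,0,.1],loss="soft_l1"); print(s.x.round(4)); print(res(s.x).reshape(-1,2).round(1))
x,y,yaw,a=s.x
print("knob",x+.001*(30+66*np.cos(a)-6*np.sin(a)),.001*(30+66*np.sin(a)+6*np.cos(a)))
E
```

```text
[ 0.5289 -0.2224  0.0153  0.1581]
[[ -1.2   0. ]
 [  0.7   1.1]
 [  0.7  -0.6]
 [ -0.4  -0.8]
 [ -1.   -0.3]
 [  0.5   0.7]
 [  0.5  -0.5]
 [ 21.6  -0.8]
 [-18.6  -0.8]
 [ 20.3   0.1]
 [-19.8  -0.2]
 [  0.1   0. ]
 [ -0.5  -0. ]]
knob 0.6231434699762721 0.04631429448652012
```

```bash
python3 - <<'E'
from h import *
from scipy.optimize import least_squares
w=pickle.load(open("w2.pkl","rb"))
W=lambda u,v:(280+u/6,160+v/6); T=lambda u,v:(370+u/6,200+v/6)
foot=[(-46,-24,54),(-46,24,54),(46,-24,54),(46,24,54)]
jw=[(19,-15,96),(19,15,96)]
ow=[W(160,70),W(421,72),W(140,568),W(401,577),W(193,497),W(365,497),W(260,787)]
ot=[T(246,400),T(125,400),T(247,170),T(125,168),T(180,57)]
os_=[(294.8,345.8)]
def model(p):
    x,y,yaw,a=p; k=(30+66*np.cos(a)-6*np.sin(a),0,30+66*np.sin(a)+6*np.cos(a))
    f=lambda L:(np.array(L)/1000)@Ro.from_euler("z",yaw).as_matrix().T+[x,y,0]
    return proj(w,f(foot+jw+[k])),proj(C["top"],f(foot+[k])),proj(C["scene"],f([k]))
for ws in [(1,1,1),(1,0,0),(0,1,1)]:
    def res(p):
        a,b,c=model(p); return np.concatenate([ws[0]*(a-ow).ravel(),ws[1]*(b-ot).ravel(),ws[2]*(c-os_).ravel()])
    s=least_squares(res,[.529,-.22,0,.1],loss="soft_l1"); print(s.x.round(4)); 
    if ws==(1,1,1):print(res(s.x).reshape(-1,2).round(1))
    x,y,yaw,a=s.x
    d=.001*(30+66*np.cos(a)-6*np.sin(a)); print("knob",x+d*np.cos(yaw),y+d*np.sin(yaw),.001*(30+66*np.sin(a)+6*np.cos(a)))
E
```

```text
[ 0.5289 -0.222   0.0093  0.1592]
[[-0.6 -0.1]
 [ 1.4  1.3]
 [ 0.8 -0.7]
 [-0.3 -0.7]
 [-0.7 -0.3]
 [ 0.8  0.8]
 [ 0.4 -0.5]
 [ 1.2 -0.8]
 [ 1.3 -0.9]
 [-0.1 -0.2]
 [ 0.5  0.1]
 [ 0.2  0. ]
 [-0.5  0. ]]
knob 0.6231459360751089 -0.2210833070488934 0.04638660548964561
[ 0.5289 -0.2224  0.0131  0.2089]
knob 0.6222436760957067 -0.2211598776698736 0.0495568417406096
[ 0.5283 -0.22   -0.0064  0.127 ]
knob 0.6229593705998081 -0.22060727257722285 0.04430794167630582
```

Request:
{"op": "step_arm", "data": {
  "motion": [
    [0.05, -0.034, 0, 0, 0.036],
    [0.05, -0.034, 0.002, 0, 0],
    [0.05, -0.033, 0.002, 0.03, 0],
    [0.05, 0, 0, 0.04, 0],
    [0.05, 0, 0, 0.04, 0],
    [0.05, 0, 0, 0.04, 0],
    [0.05, 0, 0, 0.04, 0],
    [0.05, 0, 0, 0.02, 0],
    [0.05, 0, 0, 0, 0]
  ]
}}

```text
time: 3.35
tcp_pos: [0.6295, -0.1966, 0.0606]
tool_rot: [-0.001, -0.012, 1.0, 0.003]
ft_force: [-1.1, 0.6, -0.1]
finger_gap: 0.0501
```

Request:
{"op": "step_arm", "data": {
  "motion": [
    [0.05, 0.003, -0.005, -0.015, 0.014],
    [0.05, 0.003, -0.012, 0, 0],
    [0.05, 0, -0.007, 0, 0],
    [0.05, 0, 0, 0, 0]
  ]
}}

```text
time: 3.75
tcp_pos: [0.6264, -0.2217, 0.0819]
tool_rot: [0.002, -0.006, 1.0, 0.003]
ft_force: [-0.9, -0.1, -0.4]
finger_gap: 0.0499
```

```bash
python3 - <<'E'
from h import *
s,c=wshot("w3"); print(s["tcp_pos"],s["tool_rot"]); print(proj(c,[[.623,-.221,.046]]))
E
```

```text
[ 0.62637458 -0.22167453  0.0818728 ] [ 0.00216455 -0.0058021   0.99997705  0.00274727]
[[323.17099575 271.24145987]]
```

View pics/w3.png

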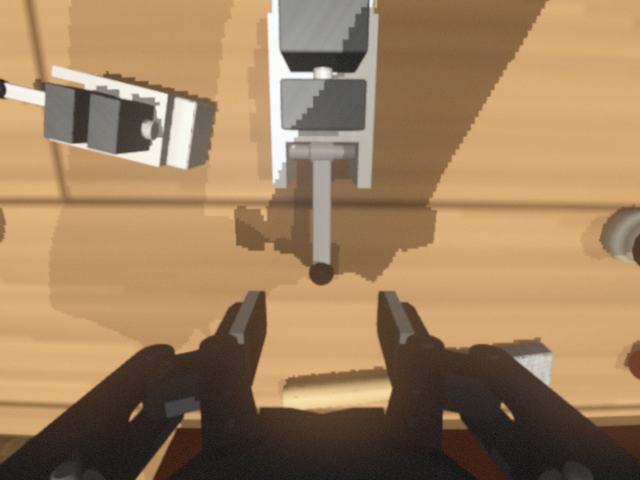

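The knob is at (321,273), within 2 px of the prediction. I'll descend and grip it.

Request:
{"op": "step_arm", "data": {
  "motion": [
    [0.05, 0.003, 0, 0.02, 0],
    [0.05, 0, 0, 0.02, 0],
    [0.05, 0, 0, 0.012, 0],
    [0.05, 0, 0, 0, 0]
  ]
}}

```text
time: 4.2
tcp_pos: [0.6259, -0.2219, 0.0313]
tool_rot: [0.005, -0.005, 1.0, 0.003]
ft_force: [-0.7, 0.3, 0.2]
finger_gap: 0.0496
```

Request:
{"op": "step_arm", "data": {
  "motion": [
    [0.0, 0.002, 0, 0, 0],
    [0.0, 0, 0, 0, 0],
    [0.0, 0, 0, 0, 0],
    [0.0, 0, 0, 0, 0],
    [0.0, 0, 0, 0, 0],
    [0.0, 0, 0, 0, 0]
  ]
}}

```text
time: 4.8
tcp_pos: [0.6246, -0.2221, 0.0337]
tool_rot: [0.006, -0.005, 1.0, 0.002]
ft_force: [0.4, 0.5, -1.4]
finger_gap: 0.01
```

```bash
python3 - <<'E'
from h import *
s,c=wshot("w4")
im=c["frame"][:,:,::-1];cv2.imwrite("pics/w4z.png",cv2.resize(im[180:360,220:420],None,fx=4,fy=4,interpolation=cv2.INTER_CUBIC)[:600])
E
```

```text
(no output)
```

View pics/w4z.png

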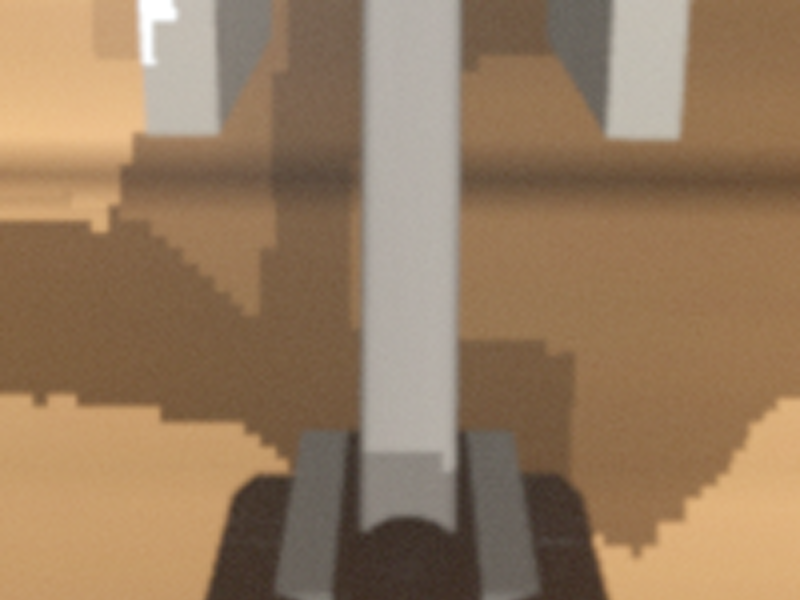

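Request:
{"op": "step_arm", "data": {
  "motion": [
    [0.0, 0.0015, 0, -0.0045, 0],
    [0.0, 0.0015, 0, -0.0045, 0],
    [0.0, 0.002, 0, -0.0045, 0],
    [0.0, 0.0025, 0, -0.0045, 0]
  ]
}}

```text
time: 5.25
tcp_pos: [0.6167, -0.2221, 0.0523]
tool_rot: [0.006, -0.006, 1.0, 0.002]
ft_force: [1.5, -0.2, -2.6]
finger_gap: 0.0094
```

Request:
{"op": "step_arm", "data": {
  "motion": [
    [0.0, 0.003, 0, -0.004, 0],
    [0.0, 0.003, 0, -0.004, 0],
    [0.0, 0.0035, 0, -0.004, 0],
    [0.0, 0.0035, 0, -0.0035, 0],
    [0.0, 0.0035, 0, -0.0025, 0],
    [0.0, 0, 0, 0, 0]
  ]
}}

```text
time: 5.85
tcp_pos: [0.6007, -0.2224, 0.0739]
tool_rot: [0.009, -0.006, 1.0, 0.002]
ft_force: [0.8, 0.7, -2.0]
finger_gap: 0.0099
```

```bash
python3 - <<'E'
from h import *
s,c=wshot("w5"); print(s["finger_gap"],s["ft_force"])
t=camera("scene");cv2.imwrite("pics/s5.png",cv2.resize(t["frame"][230:380,180:340,::-1],None,fx=5,fy=5,interpolation=cv2.INTER_CUBIC)[:600])
E
```

```text
0.00994736251879138 [ 0.82785772  0.66477017 -1.95525087]
```

View pics/w5.png

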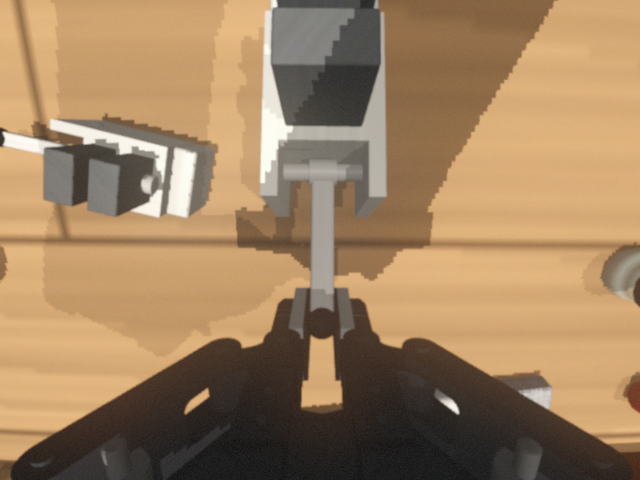

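View pics/s5.png

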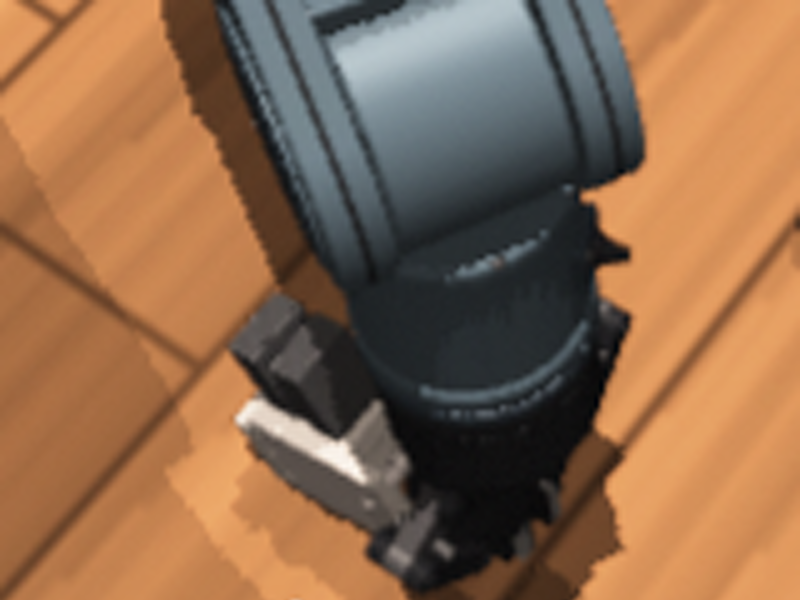

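The handle is up at about 0.85 rad, still gripped at the knob. I'll release it and go up.

Request:
{"op": "step_arm", "data": {
  "motion": [
    [0.02, 0, 0, 0, 0],
    [0.055, 0, 0, 0, 0],
    [0.055, 0, 0, 0, 0],
    [0.055, 0, 0, -0.04, 0],
    [0.055, 0, 0, -0.045, 0],
    [0.055, 0.03, 0, -0.04, 0],
    [0.055, 0.03, 0, -0.01, 0],
    [0.055, 0.025, 0, 0, 0],
    [0.055, 0, 0, 0, 0]
  ]
}}

```text
time: 6.85
tcp_pos: [0.5099, -0.2246, 0.2107]
tool_rot: [0.006, -0.006, 1.0, 0.002]
ft_force: [-0.2, -0.5, 0.2]
finger_gap: 0.055
```

```bash
python3 - <<'E'
from h import *
s,c=wshot("w6"); print(s["tcp_pos"],s["tool_rot"])
im=c["frame"][:,:,::-1];cv2.imwrite("pics/w6z.png",cv2.resize(im[140:340,220:420],None,fx=4,fy=4,interpolation=cv2.INTER_CUBIC)[:600])
t=camera("top");cv2.imwrite("pics/t6.png",cv2.resize(t["frame"][180:280,360:480,::-1],None,fx=6,fy=6,interpolation=cv2.INTER_CUBIC)[:600])
E
```

```text
[ 0.50994152 -0.22455718  0.21073448] [ 0.00603147 -0.00584853  0.9999626   0.00205087]
```

View pics/w6z.png

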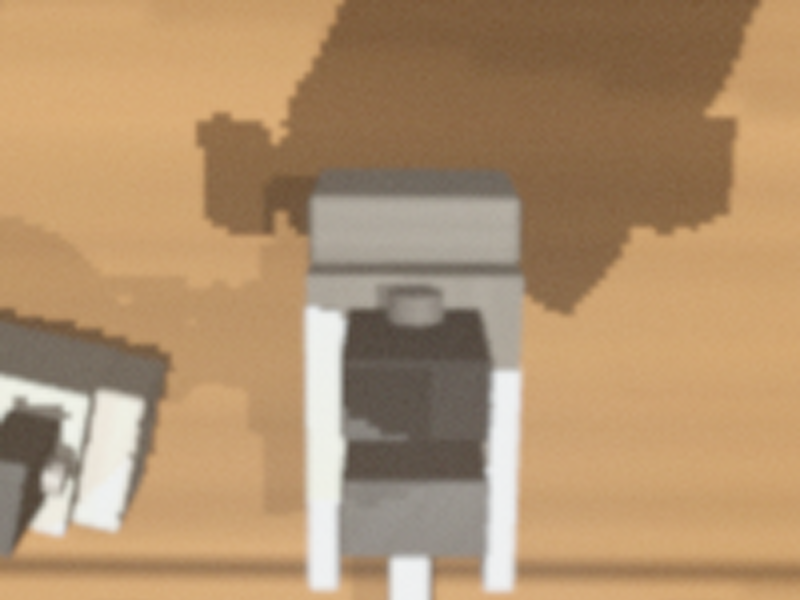

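```bash
python3 - <<'E'
from h import *
from scipy.optimize import least_squares
w=pickle.load(open("w6.pkl","rb"))
W=lambda u,v:(220+u/4,140+v/4)
P=[(-46,-24,54),(-46,24,54),(46,-24,54),(46,24,54),(19,-15,96),(19,15,96)]
ow=[W(311,193),W(521,197),W(308,590),W(515,590),W(339,556),W(486,556)]
f=lambda p,L:(np.array(L)/1000)@Ro.from_euler("z",p[2]).as_matrix().T+[p[0],p[1],0]
s=least_squares(lambda p:(proj(w,f(p,P))-ow).ravel(),[.529,-.22,0]); print(s.x.round(4)); print(s.fun.reshape(-1,2).round(1))
for a in(0.6,.75,.85,.95): print(a,proj(w,f(s.x,[(30+66*np.cos(a)-6*np.sin(a),0,30+66*np.sin(a)+6*np.cos(a))])))
E
```

```text
[ 0.5277 -0.2225  0.0007]
[[-1.5  1.3]
 [ 1.3  0.9]
 [ 0.3 -1.1]
 [-0.8 -0.7]
 [ 0.1 -0.5]
 [ 0.5 -0.2]]
0.6 [[322.35050557 329.34870725]]
0.75 [[322.49306336 327.08037198]]
0.85 [[322.59509766 324.57397285]]
0.95 [[322.70146581 321.25864496]]
```

View pics/w6.png

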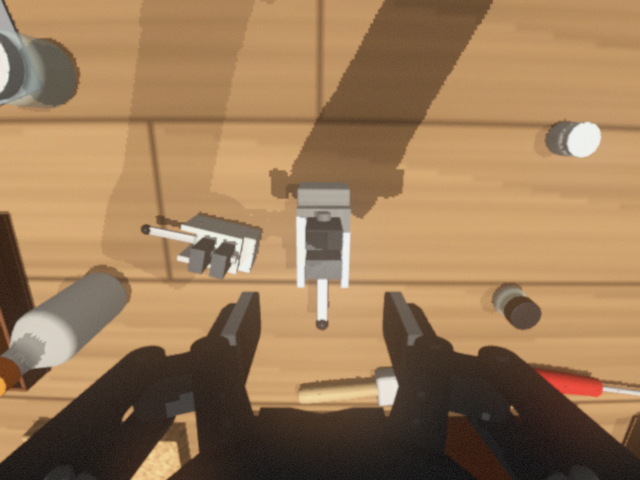

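Request:
{"op": "step_arm", "data": {
  "motion": [
    [0.055, -0.014, 0.002, 0.03, 0.011],
    [0.055, 0, 0, 0.04, 0],
    [0.055, 0, 0, 0.04, 0],
    [0.055, 0, 0, 0.02, 0],
    [0.055, 0, 0, 0, 0]
  ]
}}

```text
time: 7.45
tcp_pos: [0.5372, -0.2195, 0.0756]
tool_rot: [0.01, -0.004, 1.0, 0.002]
ft_force: [0.0, -0.5, 0.0]
finger_gap: 0.0549
```

Request:
{"op": "step_arm", "data": {
  "motion": [
    [0.055, 0.006, -0.0015, 0.005, 0],
    [0.055, 0.005, -0.001, 0.006, 0],
    [0.055, 0, 0, 0.005, 0],
    [0.055, 0, 0, 0, 0]
  ]
}}

```text
time: 7.85
tcp_pos: [0.5282, -0.2227, 0.0601]
tool_rot: [0.011, -0.004, 1.0, 0.001]
ft_force: [-0.2, 0.4, -1.1]
finger_gap: 0.0549
```

Request:
{"op": "step_arm", "data": {
  "motion": [
    [0.055, 0.002, 0, 0.002, 0],
    [0.02, 0, 0, 0, 0],
    [0.0, 0, 0, 0, 0],
    [0.0, 0, 0, 0, 0],
    [0.0, 0, 0, 0, 0],
    [0.0, 0, 0, 0, 0],
    [0.0, 0, 0, 0, 0]
  ]
}}

```text
time: 8.55
tcp_pos: [0.5273, -0.2231, 0.0596]
tool_rot: [0.013, -0.004, 1.0, 0.001]
ft_force: [-0.2, -0.1, -2.0]
finger_gap: 0.029
```

Gripped at 29 mm, which matches the 30 mm jaws. Lifting.

Request:
{"op": "step_arm", "data": {
  "motion": [
    [0.0, 0, 0, -0.01, 0],
    [0.0, 0, 0, -0.02, 0],
    [0.0, 0, 0, -0.04, 0],
    [0.0, 0, 0, -0.04, 0],
    [0.0, 0, 0, -0.04, 0],
    [0.0, 0, 0, -0.03, 0],
    [0.0, 0, 0, -0.01, 0],
    [0.0, 0, 0, 0, 0]
  ]
}}

```text
time: 9.35
tcp_pos: [0.5168, -0.2212, 0.2544]
tool_rot: [0.006, -0.004, 1.0, 0.004]
ft_force: [0.6, 0.4, -7.5]
finger_gap: 0.0289
```

```bash
python3 - <<'E'
from h import *
s,c=wshot("w7"); print(s["tcp_pos"],s["tool_rot"],s["ft_force"])
t=camera("scene");cv2.imwrite("pics/s7.png",cv2.resize(t["frame"][200:350,180:340,::-1],None,fx=5,fy=5,interpolation=cv2.INTER_CUBIC)[:600])
E
```

```text
[ 0.51677874 -0.22120216  0.25442178] [ 0.00635508 -0.00383906  0.99996596  0.00359984] [ 0.6007316   0.40914693 -7.45550396]
```

View pics/w7.png

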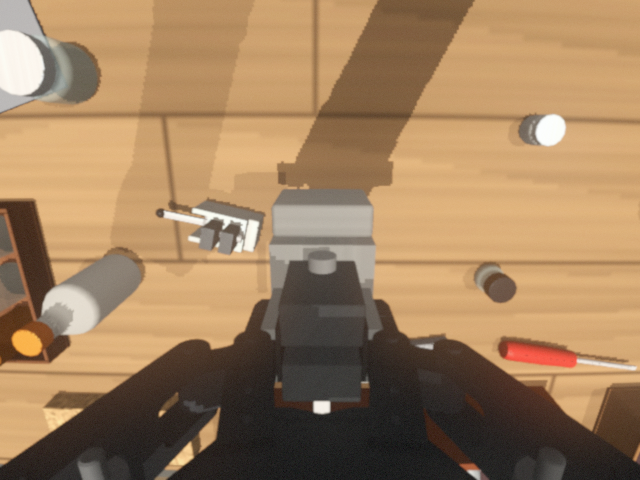

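View pics/s7.png

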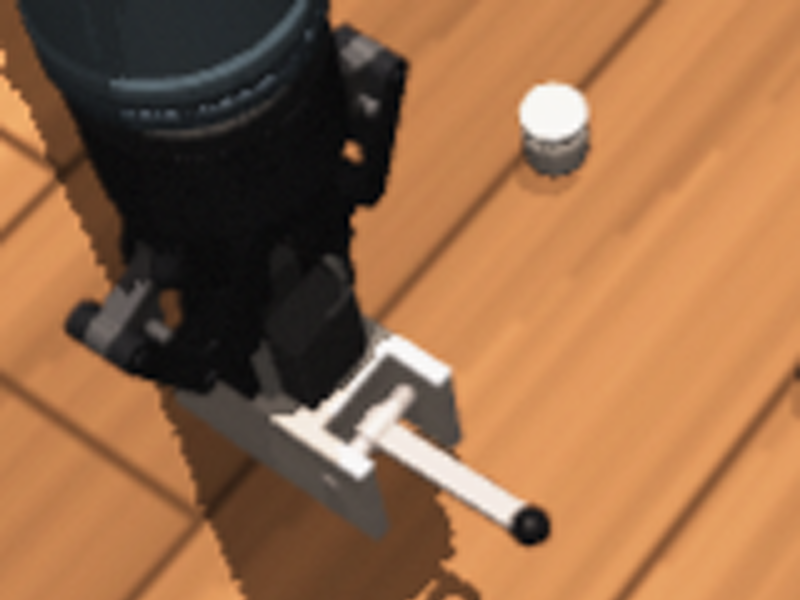

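Request:
{"op": "step_arm", "data": {
  "motion": [
    [0.0, -0.004, 0.02, -0.01, 0],
    [0.0, -0.008, 0.04, -0.005, 0],
    [0.0, -0.008, 0.044, 0, 0],
    [0.0, -0.008, 0.044, 0, 0],
    [0.0, -0.008, 0.044, 0, 0],
    [0.0, -0.008, 0.044, 0, 0],
    [0.0, -0.008, 0.044, 0, 0],
    [0.0, -0.008, 0.044, 0, 0],
    [0.0, -0.008, 0.044, 0, 0],
    [0.0, -0.008, 0.04, 0, 0],
    [0.0, -0.004, 0.02, 0, 0],
    [0.0, 0, 0, 0, 0]
  ]
}}

```text
time: 10.65
tcp_pos: [0.5807, 0.2224, 0.2387]
tool_rot: [-0.019, -0.001, 1.0, 0.0]
ft_force: [0.2, 0.2, -5.0]
finger_gap: 0.0293
```

```bash
python3 - <<'E'
from h import *
s,c=wshot("w8"); print(s["tcp_pos"],s["tool_rot"],s["ft_force"],s["finger_gap"])
print(proj(c,[[.5074,.2476,.136],[.5074,.2476,.109]]))
E
```

```text
[0.58067368 0.22240928 0.23874071] [-1.90350406e-02 -1.03201401e-03  9.99818238e-01  3.05160955e-04] [ 0.16196437  0.1937127  -5.04124768] 0.029283686483517448
[[358.45109791 145.0302037 ]
 [354.77977894 145.35783257]]
```

View pics/w8.png

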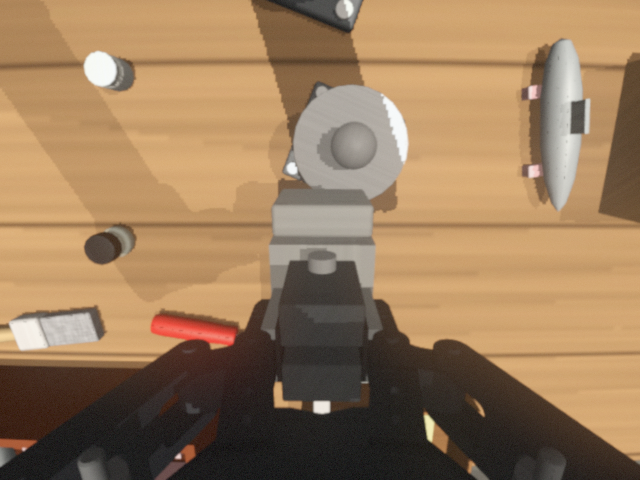

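Request:
{"op": "step_arm", "data": {
  "motion": [
    [0.0, 0, 0, 0, 0],
    [0.0, 0, 0, 0, 0],
    [0.0, 0, 0, 0, 0]
  ]
}}

```text
time: 11.0
tcp_pos: [0.5794, 0.2151, 0.2355]
tool_rot: [-0.022, 0.002, 1.0, -0.003]
ft_force: [0.3, 0.3, -5.6]
finger_gap: 0.0291
```

Request:
{"op": "step_arm", "data": {
  "motion": [
    [0.0, 0, 0, 0, 0],
    [0.0, 0, 0, 0, 0],
    [0.0, 0, 0, 0, 0]
  ]
}}

```text
time: 11.3
tcp_pos: [0.5799, 0.2122, 0.2359]
tool_rot: [-0.022, 0.004, 1.0, -0.003]
ft_force: [0.4, -0.3, -6.4]
finger_gap: 0.0294
```

```bash
python3 - <<'E'
from h import *
a=pickle.load(open("w1.pkl","rb"));b=pickle.load(open("w8.pkl","rb"))
A=cv2.resize(a["frame"][250:350,310:420,::-1],None,fx=4,fy=4,interpolation=cv2.INTER_CUBIC)
B=cv2.resize(b["frame"][70:210,280:420,::-1],None,fx=4,fy=4,interpolation=cv2.INTER_CUBIC)
o=np.zeros((560,1000,3),np.uint8);o[:400,:440]=A;o[:560,440:]=B;cv2.imwrite("pics/ball.png",o[:, :1000])
E
```

```text
(no output)
```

View pics/ball.png

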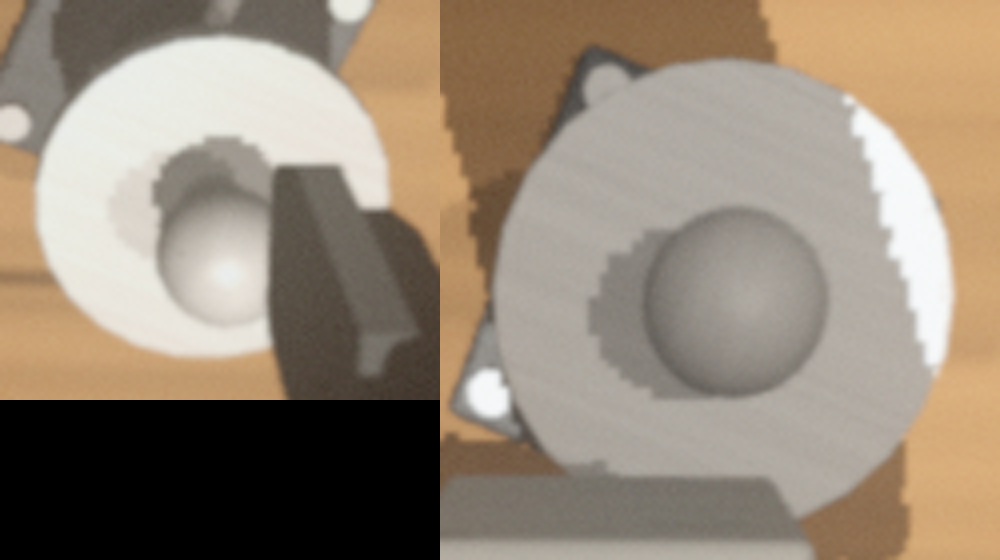

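```bash
python3 - <<'E'
from h import *
a=pickle.load(open("w1.pkl","rb"));b=pickle.load(open("w8.pkl","rb"))
B=[ray(a,(366.3,314.5)),ray(b,(354.1,145.5))];S=[ray(a,(363,299)),ray(b,(351,141.7))]
print(tri(B),tri(S))
for z in(.133,.136,.139):print(z,[onz(x,z).round(4) for x in B])
for z in(.104,.107,.11):print(z,[onz(x,z).round(4) for x in S])
q=lambda s:Ro.from_quat([s[1],s[2],s[3],s[0]])
# head in tool at grip (fit w6 xy yaw)
Tg=q([.013,-.004,1,.001]);p=np.array([.5273,-.2231,.0596]); off=Tg.inv().apply(np.array([.5277,-.2225,0])-p)
print("off",off.round(4))
s=r.observe();Tn=q(s["tool_rot"]);rel=Tn*Tg.inv();print("mouth now",(Tn.apply(off)+s["tcp_pos"]).round(4),"head rotvec",rel.as_rotvec().round(3),s["tcp_pos"].round(4))
E
```

```text
(array([0.5077685 , 0.24413859, 0.13997323]), [np.float64(0.08098059202890596), np.float64(0.08098059202886206)]) (array([0.50481543, 0.24394781, 0.11450171]), [np.float64(0.22356860122202635), np.float64(0.22356860122201017)])
0.133 [array([0.5116, 0.2452, 0.133 ]), array([0.5077, 0.2449, 0.133 ])]
0.136 [array([0.51  , 0.2447, 0.136 ]), array([0.5077, 0.2446, 0.136 ])]
0.139 [array([0.5083, 0.2442, 0.139 ]), array([0.5078, 0.2443, 0.139 ])]
0.104 [array([0.51  , 0.2452, 0.104 ]), array([0.5046, 0.245 , 0.104 ])]
0.107 [array([0.5085, 0.2448, 0.107 ]), array([0.5047, 0.2448, 0.107 ])]
0.11 [array([0.5071, 0.2444, 0.11  ]), array([0.5047, 0.2445, 0.11  ])]
off [0.0011 0.0005 0.0596]
mouth now [0.5761 0.2123 0.1764] head rotvec [-0.008  0.069 -0.017] [0.5799 0.2122 0.2359]
```

Request:
{"op": "step_arm", "data": {
  "motion": [
    [0.0, 0, 0.008, -0.005, 0],
    [0.0, 0, 0.008, -0.005, 0],
    [0.0, 0, 0.008, -0.005, 0],
    [0.0, 0, 0.008, -0.005, 0],
    [0.0, 0, 0, 0, 0]
  ]
}}

```text
time: 11.8
tcp_pos: [0.5813, 0.2489, 0.2586]
tool_rot: [-0.021, 0.004, 1.0, -0.002]
ft_force: [-0.1, -0.2, -6.1]
finger_gap: 0.0292
```

Request:
{"op": "step_arm", "data": {
  "motion": [
    [0.0, 0.035, -0.002, 0, 0],
    [0.0, 0.03, 0, 0, 0],
    [0.0, 0, 0, 0, 0]
  ]
}}

```text
time: 12.1
tcp_pos: [0.5147, 0.2478, 0.2607]
tool_rot: [-0.021, 0.003, 1.0, -0.003]
ft_force: [0.1, 0.7, -5.6]
finger_gap: 0.0293
```

Request:
{"op": "step_arm", "data": {
  "motion": [
    [0.0, 0, -0.045, 0, 0],
    [0.0, 0, -0.045, 0, 0],
    [0.0, 0, -0.045, 0, 0],
    [0.0, 0, 0, 0, 0]
  ]
}}

```text
time: 12.5
tcp_pos: [0.5149, 0.1103, 0.262]
tool_rot: [-0.019, 0.0, 1.0, -0.002]
ft_force: [0.3, -1.1, -5.6]
finger_gap: 0.0292
```

Request:
{"op": "step_arm", "data": {
  "motion": [
    [0.0, 0, 0.01, 0.045, 0],
    [0.0, 0, 0.01, 0.045, 0],
    [0.0, 0, 0.01, 0.04, 0],
    [0.0, 0, 0, 0, 0],
    [0.0, 0, 0, 0, 0]
  ]
}}

```text
time: 13.0
tcp_pos: [0.5177, 0.1378, 0.1326]
tool_rot: [-0.013, 0.004, 1.0, -0.002]
ft_force: [1.6, 0.2, -5.1]
finger_gap: 0.029
```

Request:
{"op": "step_arm", "data": {
  "motion": [
    [0.0, 0, 0, -0.013, 0],
    [0.0, 0, 0, -0.013, 0],
    [0.0, 0, 0, -0.013, 0],
    [0.0, 0, 0, -0.013, 0],
    [0.0, 0, 0, -0.013, 0],
    [0.0, 0, 0, -0.013, 0],
    [0.0, 0, 0, -0.013, 0],
    [0.0, 0, 0, -0.013, 0],
    [0.0, 0, 0, -0.013, 0],
    [0.0, 0, 0, -0.013, 0],
    [0.0, 0, 0, 0, 0]
  ]
}}

```text
time: 14.1
tcp_pos: [0.5335, 0.1322, 0.304]
tool_rot: [0.009, 0.01, 1.0, 0.005]
ft_force: [0.7, -0.1, -5.0]
finger_gap: 0.0293
```

Request:
{"op": "step_arm", "data": {
  "motion": [
    [0.0, 0.003, 0.014, 0.002, 0],
    [0.0, 0.003, 0.014, 0.002, 0],
    [0.0, 0.003, 0.014, 0.002, 0],
    [0.0, 0.003, 0.014, 0.002, 0],
    [0.0, 0.003, 0.014, 0.002, 0],
    [0.0, 0.003, 0.014, 0.002, 0],
    [0.0, 0.003, 0.014, 0.002, 0],
    [0.0, 0.003, 0.012, 0, 0],
    [0.0, 0, 0, 0, 0]
  ]
}}

```text
time: 15.0
tcp_pos: [0.5083, 0.2542, 0.2907]
tool_rot: [0.009, 0.009, 1.0, 0.006]
ft_force: [0.8, 0.5, -5.5]
finger_gap: 0.0295
```

```bash
cat >> h.py <<'E'
_q=lambda s:Ro.from_quat([s[1],s[2],s[3],s[0]])
def head(s):
    Tg=_q([.013,-.004,1,.001]);off=np.array([.0011,.0005,.0596]);Tn=_q(s["tool_rot"])
    return Tn.apply(off)+s["tcp_pos"],(Tn*Tg.inv()).as_rotvec()
E
python3 - <<'E'
from h import *
s=r.observe();m,v=head(s);print(m.round(4),v.round(3),s["tcp_pos"].round(4),s["tool_rot"].round(3), "tool-frame shift to ball:",_q(s["tool_rot"]).inv().apply(np.array([.508,.2443,m[2]])-m).round(4))
E
```

```text
Traceback (most recent call last):
NameError: name '_q' is not defined
```

```bash
sed -i 's/_q/qq/g' h.py; cat >> h.py <<'E'
def rep():
    s=r.observe();m,v=head(s);print("mouth",m.round(4),"rot",v.round(3),"shift",qq(s["tool_rot"]).inv().apply(np.array([.508,.2443,m[2]])-m).round(4),s["ft_force"].round(1))
E
python3 -c "
from h import *
rep()"
```

```text
Traceback (most recent call last):
  File "h.py", line 28, in rep
    s=r.observe();m,v=head(s);print("mouth",m.round(4),"rot",v.round(3),"shift",qq(s["tool_rot"]).inv().apply(np.array([.508,.2443,m[2]])-m).round(4),s["ft_force"].round(1))
                      ~~~~^^^
  File "h.py", line 25, in head
    Tg=qq([.013,-.004,1,.001]);off=np.array([.0011,.0005,.0596]);Tn=qq(s["tool_rot"])
  File "h.py", line 23, in <lambda>
    qq=lambda s:Ro.fromqquat([s[1],s[2],s[3],s[0]])
                ^^^^^^^^^^^^
AttributeError: type object 'scipy.spatial.transform._rotation.Rotation' has no attribute 'fromqquat'. Did you mean: 'from_quat'?
```

```bash
sed -i 's/fromqquat/from_quat/g' h.py; grep -n "from" h.py | head; python3 -c "
from h import *
rep()"
```

```text
2:from station import r, camera
16:from scipy.spatial.transform import Rotation as Ro
18:    q=s["tool_rot"]; Rt=Ro.from_quat([q[1],q[2],q[3],q[0]]).as_matrix(); M=np.array(c["tool_from_camera"])
23:qq=lambda s:Ro.from_quat([s[1],s[2],s[3],s[0]])
mouth [0.5082 0.2554 0.2311] rot [ 0.01   0.009 -0.025] shift [ 0.     -0.0111 -0.0001] [ 0.8  0.5 -5.5]
```

Request:
{"op": "step_arm", "data": {
  "motion": [
    [0.0, 0, -0.005, 0.005, 0],
    [0.0, 0, -0.004, 0.01, 0],
    [0.0, 0, 0, 0.01, 0],
    [0.0, 0, 0, 0.01, 0],
    [0.0, 0, 0, 0.01, 0],
    [0.0, 0, 0, 0.01, 0],
    [0.0, 0, 0, 0, 0]
  ]
}}

```text
time: 15.7
tcp_pos: [0.5098, 0.2406, 0.2297]
tool_rot: [0.008, 0.011, 1.0, 0.004]
ft_force: [-1.1, -0.4, -6.5]
finger_gap: 0.0289
```

```bash
python3 -c "
from h import *
rep()
c=camera('scene');cv2.imwrite('pics/s9.png',cv2.resize(c['frame'][60:210,290:450,::-1],None,fx=5,fy=5,interpolation=cv2.INTER_CUBIC)[:600])"
```

```text
mouth [0.5097 0.2417 0.1701] rot [ 0.007  0.009 -0.03 ] shift [ 0.0018  0.0026 -0.    ] [-1.1 -0.4 -6.5]
```

View pics/s9.png

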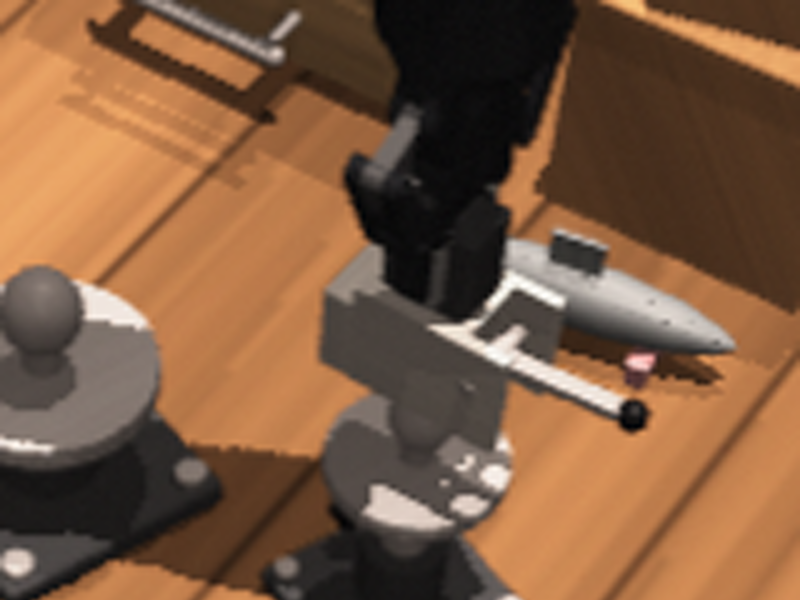

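The head is right over the ball, with the handle up. I'll correct the centring next.

Request:
{"op": "step_arm", "data": {
  "motion": [
    [0.0, 0.002, 0.0026, 0, 0],
    [0.0, 0, 0, 0, 0]
  ]
}}

```text
time: 15.95
tcp_pos: [0.5086, 0.2442, 0.2311]
tool_rot: [0.009, 0.011, 1.0, 0.005]
ft_force: [0.1, 0.3, -6.8]
finger_gap: 0.0291
```

```bash
python3 -c "
from h import *
rep()"
```

```text
mouth [0.5086 0.2453 0.1715] rot [ 0.008  0.008 -0.03 ] shift [ 0.0006 -0.001  -0.    ] [ 0.1  0.3 -6.8]
```

Request:
{"op": "step_arm", "data": {
  "motion": [
    [0.0, 0.0005, -0.001, 0.005, 0],
    [0.0, 0, 0, 0.005, 0],
    [0.0, 0, 0, 0.005, 0]
  ]
}}

```text
time: 16.25
tcp_pos: [0.5094, 0.2442, 0.2168]
tool_rot: [0.011, 0.011, 1.0, 0.006]
ft_force: [-0.8, -0.1, -5.6]
finger_gap: 0.0293
```

```bash
python3 -c "
from h import *
rep()"
```

```text
mouth [0.5096 0.2454 0.1572] rot [ 0.01   0.004 -0.03 ] shift [ 0.0016 -0.0011 -0.    ] [-0.8 -0.1 -5.6]
```

Request:
{"op": "step_arm", "data": {
  "motion": [
    [0.0, 0.0015, -0.001, 0.003, 0],
    [0.0, 0.0003, 0, 0.003, 0],
    [0.0, 0.0003, 0, 0.003, 0]
  ]
}}

```text
time: 16.55
tcp_pos: [0.507, 0.243, 0.2063]
tool_rot: [0.01, 0.011, 1.0, 0.006]
ft_force: [-0.4, 0.6, -5.8]
finger_gap: 0.0291
```

```bash
python3 -c "
from h import *
rep()"
```

```text
mouth [0.5071 0.2442 0.1467] rot [ 0.01   0.005 -0.03 ] shift [-0.0009  0.0001  0.    ] [-0.4  0.6 -5.8]
```

Request:
{"op": "step_arm", "data": {
  "motion": [
    [0.0, -0.0006, 0, 0.003, 0],
    [0.0, 0, 0, 0.003, 0],
    [0.0, 0, 0, 0.003, 0]
  ]
}}

```text
time: 16.85
tcp_pos: [0.5086, 0.2433, 0.1973]
tool_rot: [0.011, 0.011, 1.0, 0.006]
ft_force: [-3.1, -2.1, 13.0]
finger_gap: 0.0287
```

```bash
python3 -c "
from h import *
rep()"
```

```text
mouth [0.5088 0.2445 0.1377] rot [ 0.01   0.004 -0.03 ] shift [ 0.0008 -0.0002 -0.    ] [-3.1 -2.1 13. ]
```

Request:
{"op": "step_arm", "data": {
  "motion": [
    [0.0, 0, 0, 0.002, 0]
  ]
}}

```text
time: 16.95
tcp_pos: [0.5089, 0.2434, 0.1967]
tool_rot: [0.011, 0.011, 1.0, 0.006]
ft_force: [-8.0, -3.3, 17.7]
finger_gap: 0.029
```

```bash
python3 -c "
from h import *
rep()"
```

```text
mouth [0.5092 0.2446 0.1371] rot [ 0.011  0.004 -0.03 ] shift [ 0.0012 -0.0003 -0.    ] [-8.  -3.3 17.7]
```

Request:
{"op": "step_arm", "data": {
  "motion": [
    [0.0, 0.0015, -0.0006, 0.001, 0],
    [0.0, 0.0005, 0, 0.0015, 0]
  ]
}}

```text
time: 17.15
tcp_pos: [0.5086, 0.2433, 0.1967]
tool_rot: [0.013, 0.011, 1.0, 0.007]
ft_force: [-4.1, -2.2, 11.1]
finger_gap: 0.0291
```

```bash
python3 -c "
from h import *
rep()"
```

```text
mouth [0.509  0.2447 0.1372] rot [ 0.013  0.    -0.03 ] shift [ 0.001  -0.0004 -0.    ] [-4.1 -2.2 11.1]
```

Request:
{"op": "step_arm", "data": {
  "motion": [
    [0.0, 0.002, -0.001, 0.002, 0],
    [0.0, 0.001, -0.0005, 0.003, 0]
  ]
}}

```text
time: 17.35
tcp_pos: [0.5085, 0.2432, 0.1963]
tool_rot: [0.016, 0.012, 1.0, 0.009]
ft_force: [-8.0, -4.0, 24.8]
finger_gap: 0.0291
```

```bash
python3 -c "
from h import *
rep()
c=camera('scene');cv2.imwrite('pics/s10.png',cv2.resize(c['frame'][70:220,300:460,::-1],None,fx=5,fy=5,interpolation=cv2.INTER_CUBIC)[:600])"
```

```text
mouth [0.5093 0.2448 0.1367] rot [ 0.017 -0.005 -0.031] shift [ 0.0012 -0.0005 -0.    ] [-8.  -4.  24.8]
```

View pics/s10.png

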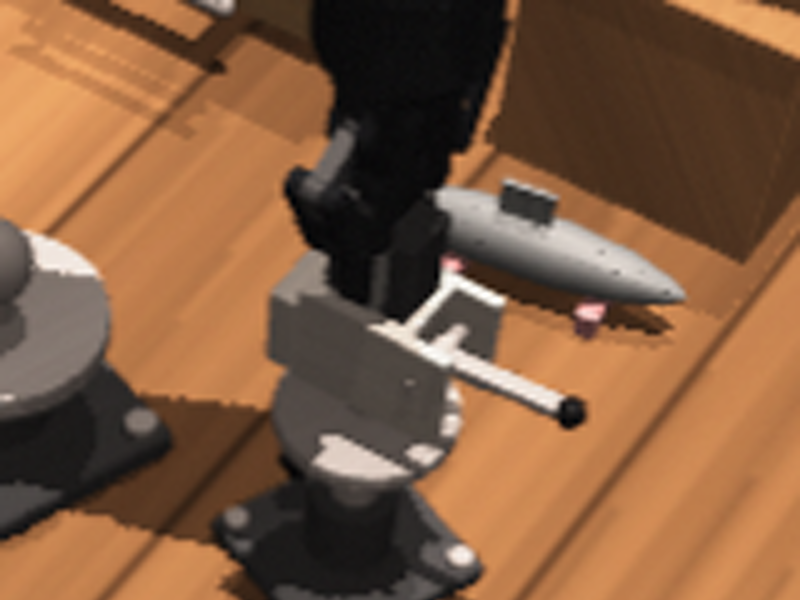

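```bash
python3 -c "
from h import *
s=r.observe();m,v=head(s);R=Ro.from_rotvec(v)
for a in(0,.2,.4,.6,.8,.95): print(a,proj(C['scene'],m+R.apply(np.array([30+66*np.cos(a)-6*np.sin(a),0,30+66*np.sin(a)+6*np.cos(a)])/1000)), proj(C['top'],m+R.apply(np.array([30+66*np.cos(a)-6*np.sin(a),0,30+66*np.sin(a)+6*np.cos(a)])/1000)))
c=camera('top');cv2.imwrite('pics/t10.png',cv2.resize(c['frame'][180:320,120:300,::-1],None,fx=4,fy=4,interpolation=cv2.INTER_CUBIC)[:600])
w,_=None,wshot('w10')
"
```

```text
0 [[412.94582728 152.51978439]] [[199.5716458  200.68700341]]
0.2 [[412.88601234 147.93633211]] [[198.09607088 200.27908534]]
0.4 [[411.74036394 142.969743  ]] [[196.55768247 201.0955512 ]]
0.6 [[409.53263316 137.83424549]] [[195.0193603  203.14886918]]
0.8 [[406.3425341  132.76247718]] [[193.54896899 206.39420201]]
0.95 [[403.38423801 129.14341958]] [[192.53253021 209.54831162]]
```

View pics/t10.png

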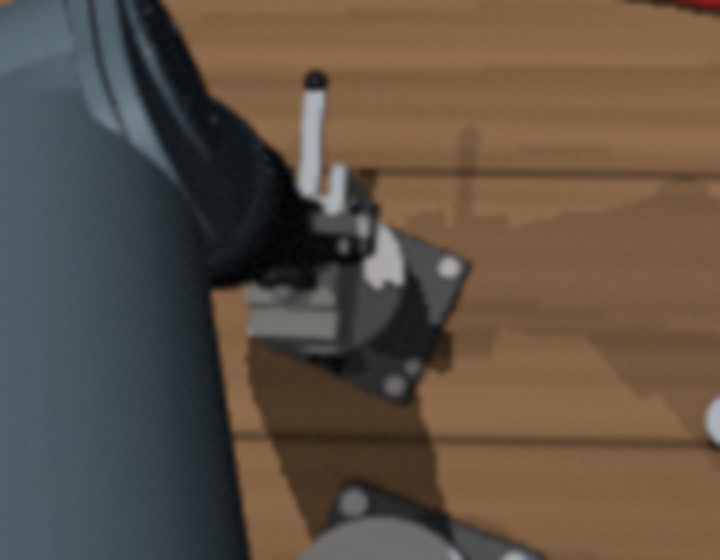

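View pics/w10.png

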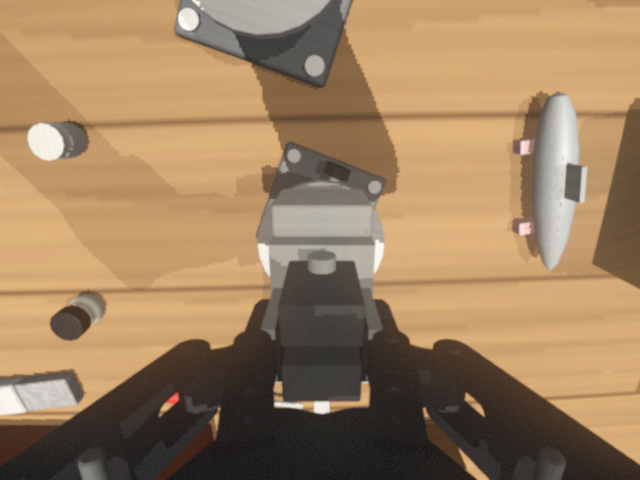

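```bash
python3 -c "
from h import *
for n,t,q in(('s7 286,305',[.5168,-.2212,.2544],[.006,-.004,1,.004]),('s9 416.4,142.6',[.5098,.2406,.2297],[.008,.011,1,.004])):
  m,v=head(dict(tcp_pos=np.array(t),tool_rot=q));R=Ro.from_rotvec(v)
  for a in(0,.2,.4,.6,.8,.95): print(n,a,proj(C['scene'],m+R.apply(np.array([30+66*np.cos(a)-6*np.sin(a),0,30+66*np.sin(a)+6*np.cos(a)])/1000)))
T=C['top']
print([onz(ray(T,p),.02).round(3) for p in((303,285),(313,215),(228,166),(300,176),(337,175))])
"
```

```text
s7 286,305 0 [[285.12063001 304.96049891]]
s7 286,305 0.2 [[283.51144713 300.99494664]]
s7 286,305 0.4 [[280.63840579 296.27799796]]
s7 286,305 0.6 [[276.59156185 291.00347377]]
s7 286,305 0.8 [[271.53084474 285.40740343]]
s7 286,305 0.95 [[267.20300025 281.15812702]]
s9 416.4,142.6 0 [[415.36549404 143.25888382]]
s9 416.4,142.6 0.2 [[415.44932533 138.43704893]]
s9 416.4,142.6 0.4 [[414.41043057 133.21738733]]
s9 416.4,142.6 0.6 [[412.26571231 127.82508971]]
s9 416.4,142.6 0.8 [[409.090241   122.50491297]]
s9 416.4,142.6 0.95 [[406.1099442  118.71258742]]
[array([0.436, 0.015, 0.02 ]), array([ 0.612, -0.007,  0.02 ]), array([0.738, 0.214, 0.02 ]), array([0.714, 0.028, 0.02 ]), array([ 0.718, -0.066,  0.02 ])]
```

The knob now reads about 0 rad in the scene and top views, so the handle fell during the brisk lift and its pawl is what stopped the ball. I'll back off, set the head down in a clear spot, raise the handle again and move more gently.

Request:
{"op": "step_arm", "data": {
  "motion": [
    [0.0, 0, 0, -0.01, 0],
    [0.0, 0, 0, -0.015, 0],
    [0.0, 0, 0, -0.015, 0],
    [0.0, 0, 0, -0.01, 0],
    [0.0, -0.003, -0.015, 0, 0],
    [0.0, -0.003, -0.02, 0, 0],
    [0.0, -0.003, -0.02, 0, 0],
    [0.0, -0.003, -0.02, 0, 0],
    [0.0, -0.003, -0.02, 0, 0],
    [0.0, -0.003, -0.02, 0, 0],
    [0.0, -0.003, -0.015, 0, 0],
    [0.0, 0, 0, 0, 0]
  ]
}}

```text
time: 18.7
tcp_pos: [0.5223, 0.0984, 0.2417]
tool_rot: [0.012, 0.013, 1.0, 0.006]
ft_force: [0.4, 0.6, -5.7]
finger_gap: 0.0288
```

```bash
python3 -c "
from h import *
rep()"
```

```text
mouth [0.5227 0.0997 0.1821] rot [ 0.01   0.001 -0.034] shift [0.0184 0.1442 0.0013] [ 0.4  0.6 -5.7]
```

Request:
{"op": "step_arm", "data": {
  "motion": [
    [0.0, 0, 0, 0.015, 0],
    [0.0, 0, 0, 0.02, 0],
    [0.0, 0, 0, 0.02, 0],
    [0.0, 0, 0, 0.02, 0],
    [0.0, 0, 0, 0.02, 0],
    [0.0, 0, 0, 0.02, 0],
    [0.0, 0, 0, 0.02, 0],
    [0.0, 0, 0, 0.015, 0],
    [0.0, 0, 0, 0.005, 0],
    [0.0, 0, 0, 0, 0]
  ]
}}

```text
time: 19.7
tcp_pos: [0.5244, 0.1013, 0.0783]
tool_rot: [0.011, 0.012, 1.0, 0.006]
ft_force: [0.6, 0.7, -6.0]
finger_gap: 0.0292
```

```bash
python3 -c "
from h import *
rep()"
```

```text
mouth [0.5246 0.1026 0.0187] rot [ 0.011  0.004 -0.033] shift [0.0201 0.1412 0.0014] [ 0.6  0.7 -6. ]
```

Request:
{"op": "step_arm", "data": {
  "motion": [
    [0.0, 0, 0, 0.006, 0],
    [0.0, 0, 0, 0.006, 0],
    [0.0, 0, 0, 0.004, 0],
    [0.0, 0, 0, 0.003, 0],
    [0.0, 0, 0, 0.002, 0]
  ]
}}

```text
time: 20.2
tcp_pos: [0.5274, 0.1028, 0.0596]
tool_rot: [0.013, 0.012, 1.0, 0.008]
ft_force: [-10.4, -0.3, 34.8]
finger_gap: 0.0293
```

Request:
{"op": "step_arm", "data": {
  "motion": [
    [0.0, 0, 0, -0.001, 0],
    [0.045, 0, 0, 0, 0],
    [0.05, 0, 0, 0, 0],
    [0.05, 0, 0, 0, 0],
    [0.05, 0, 0, -0.03, 0],
    [0.05, 0, 0, -0.04, 0],
    [0.05, -0.03, 0, -0.02, 0],
    [0.05, -0.035, 0, 0, 0],
    [0.05, -0.025, 0, 0, 0],
    [0.05, 0, 0, 0, 0]
  ]
}}

```text
time: 21.2
tcp_pos: [0.6206, 0.0998, 0.1605]
tool_rot: [0.018, 0.012, 1.0, 0.009]
ft_force: [0.7, -0.5, -0.4]
finger_gap: 0.0501
```

```bash
python3 -c "
from h import *
s,c=wshot('w11');print(s['tcp_pos'],s['tool_rot'],s['ft_force'])
print(proj(c,[[.6238,.1015,.036],[.528,.1043,.054]]))"
```

```text
[0.62058303 0.09977491 0.16045137] [0.0175713  0.01177168 0.9997386  0.00868324] [ 0.7283968  -0.45630351 -0.41163466]
[[321.50587318 231.99803977]
 [322.82155164 103.23379926]]
```

View pics/w11.png

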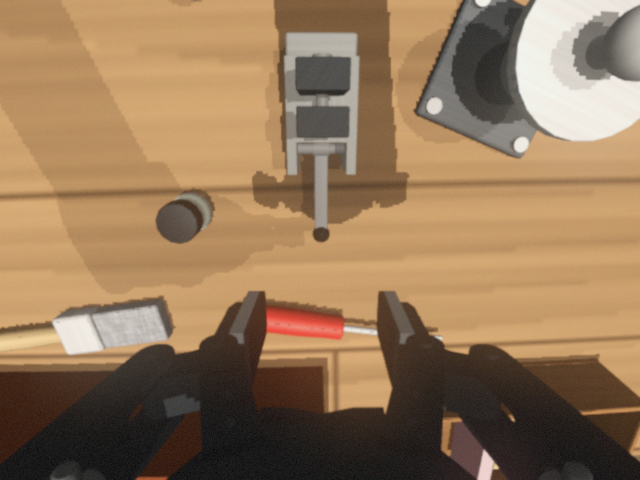

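Request:
{"op": "step_arm", "data": {
  "motion": [
    [0.05, 0, 0, 0.02, 0],
    [0.05, 0, 0, 0.025, 0],
    [0.05, 0, 0, 0.025, 0],
    [0.05, 0, 0, 0.025, 0],
    [0.05, 0, 0, 0.01, 0],
    [0.05, 0, 0, 0, 0]
  ]
}}

```text
time: 21.85
tcp_pos: [0.6172, 0.1024, 0.0516]
tool_rot: [0.015, 0.011, 1.0, 0.009]
ft_force: [-0.6, -0.3, 0.4]
finger_gap: 0.0501
```

Request:
{"op": "step_arm", "data": {
  "motion": [
    [0.05, -0.004, 0, 0.006, 0],
    [0.05, -0.004, 0, 0.01, 0],
    [0.05, 0, 0, 0.01, 0],
    [0.05, 0, 0, 0.004, 0],
    [0.05, 0, 0, 0, 0]
  ]
}}

```text
time: 22.35
tcp_pos: [0.6286, 0.1032, 0.0226]
tool_rot: [0.017, 0.011, 1.0, 0.009]
ft_force: [-1.1, 0.3, 0.3]
finger_gap: 0.0498
```

Request:
{"op": "step_arm", "data": {
  "motion": [
    [0.05, 0.003, -0.001, 0.002, 0],
    [0.0, 0, 0, 0, 0],
    [0.0, 0, 0, 0, 0],
    [0.0, 0, 0, 0, 0],
    [0.0, 0, 0, 0, 0],
    [0.0, 0, 0, 0, 0]
  ]
}}

```text
time: 22.95
tcp_pos: [0.6255, 0.1021, 0.0211]
tool_rot: [0.017, 0.011, 1.0, 0.01]
ft_force: [-0.1, -0.1, -1.1]
finger_gap: 0.0101
```

Request:
{"op": "step_arm", "data": {
  "motion": [
    [0.0, 0.0005, 0, -0.0043, 0],
    [0.0, 0.0005, 0, -0.0043, 0],
    [0.0, 0.001, 0, -0.0043, 0],
    [0.0, 0.0013, 0, -0.004, 0],
    [0.0, 0.0015, 0, -0.004, 0],
    [0.0, 0.0017, 0, -0.004, 0],
    [0.0, 0.002, 0, -0.0037, 0],
    [0.0, 0.0025, 0, -0.0036, 0]
  ]
}}

```text
time: 23.75
tcp_pos: [0.6123, 0.1019, 0.055]
tool_rot: [0.017, 0.011, 1.0, 0.01]
ft_force: [0.8, 1.1, -3.9]
finger_gap: 0.01
```

Request:
{"op": "step_arm", "data": {
  "motion": [
    [0.0, 0.0028, 0, -0.0032, 0],
    [0.0, 0.003, 0, -0.003, 0],
    [0.0, 0.0032, 0, -0.003, 0],
    [0.0, 0.0032, 0, -0.0025, 0],
    [0.0, 0.001, 0, -0.001, 0],
    [0.0, 0, 0, 0, 0]
  ]
}}

```text
time: 24.35
tcp_pos: [0.5991, 0.1008, 0.0699]
tool_rot: [0.019, 0.011, 1.0, 0.009]
ft_force: [0.3, -1.1, -2.8]
finger_gap: 0.01
```

Request:
{"op": "step_arm", "data": {
  "motion": [
    [0.025, 0, 0, 0, 0],
    [0.055, 0, 0, 0, 0],
    [0.055, 0, 0, 0, 0],
    [0.055, 0, 0, -0.03, 0],
    [0.055, 0, 0, -0.045, 0],
    [0.055, 0.025, 0, -0.03, 0],
    [0.055, 0.03, 0, 0, 0],
    [0.055, 0.02, 0, 0, 0],
    [0.055, 0, 0, 0, 0]
  ]
}}

```text
time: 25.25
tcp_pos: [0.5168, 0.1023, 0.1756]
tool_rot: [0.017, 0.011, 1.0, 0.01]
ft_force: [0.9, -0.2, 0.1]
finger_gap: 0.0547
```

```bash
python3 - <<'E'
from h import *
s,c=wshot("w12"); print(s["tcp_pos"],s["tool_rot"],s["ft_force"])
im=c["frame"][:,:,::-1];cv2.imwrite("pics/w12z.png",cv2.resize(im[140:340,220:420],None,fx=4,fy=4,interpolation=cv2.INTER_CUBIC))
E
```

```text
[0.51677489 0.10227858 0.17561384] [0.01693847 0.01134248 0.9997405  0.01016694] [ 0.90661058 -0.17166971  0.14335952]
```

View pics/w12z.png

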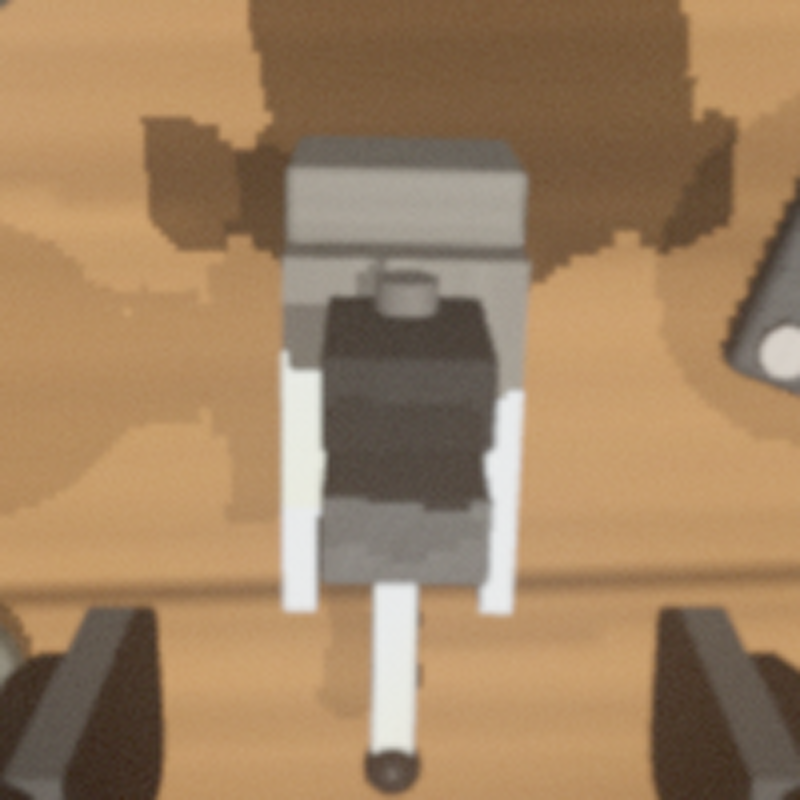

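```bash
cat > fit.py <<'E'
from h import *
from scipy.optimize import least_squares
P=[(-46,-24,54),(-46,24,54),(46,-24,54),(46,24,54),(19,-15,96),(19,15,96)]
f=lambda p,L:(np.array(L)/1000)@Ro.from_euler("z",p[2]).as_matrix().T+[p[0],p[1],0]
kn=lambda a:(30+66*np.cos(a)-6*np.sin(a),0,30+66*np.sin(a)+6*np.cos(a))
def fit(name,uv,knob,u0,v0,k,x0):
    w=pickle.load(open(name+".pkl","rb")); ow=[(u0+u/k,v0+v/k) for u,v in uv]
    s=least_squares(lambda p:(proj(w,f(p,P))-ow).ravel(),x0); print(s.x.round(4),s.fun.round(1))
    print("knob",u0+knob[0]/k,v0+knob[1]/k,[(a,proj(w,f(s.x,[kn(a)]))[0].round(1)) for a in(0,.4,.6,.75,.85,.95)])
E
python3 - <<'E'
from fit import *
fit("w12",[(287,168),(527,172),(283,612),(515,614),(320,583),(488,583)],(391,772),220,140,4,[.528,.104,-.03])
E
```

```text
[ 0.5263  0.1035 -0.0417] [-1.7  0.9  1.5  0.9  0.4 -1.  -0.8 -1.1 -0.1 -0.2  0.5  0.1]
knob 317.75 333.0 [(0, array([318.4, 330.7])), (0.4, array([318.9, 339.9])), (0.6, array([319.3, 340.2])), (0.75, array([319.5, 338.3])), (0.85, array([319.7, 335.9])), (0.95, array([319.9, 332.5]))]
```

```bash
python3 - <<'E'
from fit import *
for n,b in(("scene",(180,330)),("top",(240,340))):
    c=camera(n); print(n,[(a,proj(c,f([.5268,.104,-.035],[kn(a)]))[0].round(1)) for a in(0,.4,.6,.75,.85,.95)])
    p=proj(c,[[.56,.104,.04]])[0].astype(int); print(p-[60,50])
    cv2.imwrite(f"pics/{n}12.png",cv2.resize(c["frame"][p[1]-50:p[1]+50,p[0]-60:p[0]+60,::-1],None,fx=5,fy=5,interpolation=cv2.INTER_CUBIC))
E
```

```text
scene [(0, array([379. , 235.2])), (0.4, array([377.4, 227.5])), (0.6, array([375.1, 223.1])), (0.75, array([372.9, 219.8])), (0.85, array([371.1, 217.5])), (0.95, array([369.2, 215.3]))]
[296 169]
top [(0, array([269.8, 208.8])), (0.4, array([268.5, 209.3])), (0.6, array([267.8, 211.2])), (0.75, array([267.3, 213.2])), (0.85, array([267. , 214.9])), (0.95, array([266.7, 216.9]))]
[207 183]
```

View pics/scene12.png

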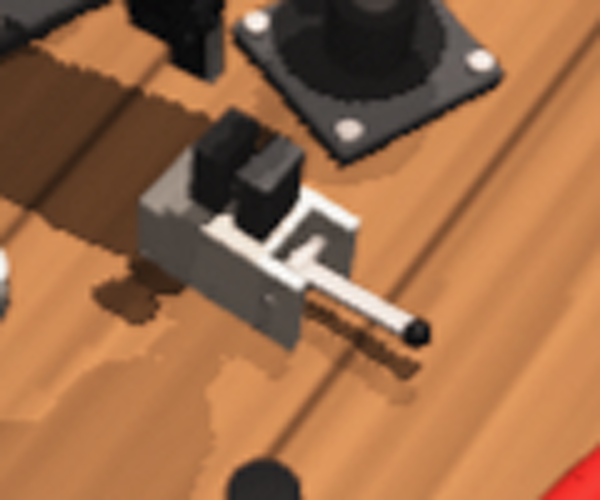

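The scene view puts the knob at 0 rad again. Clamping the bar had tipped the head instead of turning the handle, which also explains the earlier fall. New plan: hold the head and lower its handle onto the rim of the post's shoulder, so the rim raises it. First I'll check the joint room for a quarter turn.

```bash
python3 -c "
from h import *
s=r.observe();print(s['qpos'].round(3))"
```

```text
[-0.467  0.39   0.241  1.951 -0.144  0.775  1.404]
```

Request:
{"op": "step_arm", "data": {
  "motion": [
    [0.055, -0.003, 0, 0.02, 0.012],
    [0.055, 0, -0.001, 0.025, 0],
    [0.055, 0, 0, 0.025, 0],
    [0.055, 0, 0, 0.02, 0],
    [0.055, 0, 0, 0.01, 0],
    [0.055, 0, 0, 0, 0]
  ]
}}

```text
time: 26.0
tcp_pos: [0.5348, 0.1029, 0.0714]
tool_rot: [0.021, 0.019, 1.0, 0.01]
ft_force: [-0.2, 0.2, -0.0]
finger_gap: 0.0551
```

Request:
{"op": "step_arm", "data": {
  "motion": [
    [0.055, 0.005, 0.0005, 0.004, 0],
    [0.055, 0.005, 0, 0.005, 0],
    [0.055, 0.001, 0, 0.003, 0],
    [0.055, 0, 0, 0, 0]
  ]
}}

```text
time: 26.4
tcp_pos: [0.5255, 0.1044, 0.0599]
tool_rot: [0.022, 0.019, 1.0, 0.01]
ft_force: [-0.2, 0.4, -0.0]
finger_gap: 0.0549
```

Request:
{"op": "step_arm", "data": {
  "motion": [
    [0.02, 0.001, 0, 0, 0],
    [0.0, 0, 0, 0, 0],
    [0.0, 0, 0, 0, 0],
    [0.0, 0, 0, 0, 0],
    [0.0, 0, 0, 0, 0],
    [0.0, 0, 0, 0, 0]
  ]
}}

```text
time: 27.0
tcp_pos: [0.5247, 0.104, 0.0609]
tool_rot: [0.023, 0.019, 0.999, 0.01]
ft_force: [-0.0, -1.1, -1.2]
finger_gap: 0.0289
```

```bash
python3 - <<'E'
from h import *
s=r.observe();print(s["tcp_pos"].tolist(),s["tool_rot"].tolist(),s["finger_gap"],s["ft_force"])
E
```

```text
[0.5247081660977742, 0.10400210143640097, 0.060872222117511615] [0.02294104044275449, 0.019114142053538067, 0.9994999221697741, 0.010404990128605837] 0.028932531676576275 [-0.02608252 -1.0730021  -1.1670323 ]
```

```bash
cat >> h.py <<'E'
def head(s):
    Tg=qq([0.02294104,0.01911414,0.99949992,0.01040499]);p=np.array([.5247082,.1040021,.0608722])
    Hg=Ro.from_euler("z",-.038); m0=np.array([.5268,.1036,0.])
    Tn=qq(s["tool_rot"]);D=Tn*Tg.inv()
    return D.apply(m0-p)+s["tcp_pos"],D*Hg
def rep(tgt=(.508,.2443)):
    s=r.observe();m,H=head(s);z=H.as_matrix()
    print("mouth",m.round(4),"yaw",round(float(np.arctan2(z[1,0],z[0,0])),3),"zaxis",z[:2,2].round(3),"shift",qq(s["tool_rot"]).inv().apply(np.array([*tgt,m[2]])-m).round(4),s["ft_force"].round(1),"j7",s["qpos"][6].round(2),s["time"])
kn=lambda a:(30+66*np.cos(a)-6*np.sin(a),0,30+66*np.sin(a)+6*np.cos(a))
def knob(a,s=None):
    m,H=head(s or r.observe()); return m+H.apply(np.array(kn(a))/1000)
E
sed -i '/^kn=/d' fit.py; sed -i 's/^from scipy.optimize/kn=lambda a:(30+66*np.cos(a)-6*np.sin(a),0,30+66*np.sin(a)+6*np.cos(a))\n&/' fit.py
```

Request:
{"op": "step_arm", "data": {
  "motion": [
    [0.0, 0, 0, -0.01, 0],
    [0.0, 0, 0, -0.02, 0],
    [0.0, 0, 0, -0.02, 0],
    [0.0, 0, 0, -0.025, 0],
    [0.0, 0, 0, -0.025, 0],
    [0.0, 0, 0, -0.015, 0],
    [0.0, 0, 0, 0, -0.1],
    [0.0, 0, 0, 0, -0.13],
    [0.0, 0, 0, 0, -0.13],
    [0.0, 0, 0, 0, -0.13],
    [0.0, 0, 0, 0, -0.1],
    [0.0, 0, 0, 0, 0]
  ]
}}

```text
time: 28.2
tcp_pos: [0.5109, 0.1002, 0.1815]
tool_rot: [0.018, -0.283, 0.959, 0.003]
ft_force: [0.5, 0.1, -5.8]
finger_gap: 0.0293
```

```bash
python3 -c "
from h import *
rep((.488,.1496))"
```

```text
mouth [0.5133 0.0995 0.1206] yaw 0.574 zaxis [-0.006  0.026] shift [-0.006   0.0558  0.    ] [ 0.5  0.1 -5.8] j7 1.93 28.2
```

Request:
{"op": "step_arm", "data": {
  "motion": [
    [0.0, 0, 0, 0, -0.12],
    [0.0, 0, 0, 0, -0.12],
    [0.0, 0, 0, 0, -0.12],
    [0.0, 0, 0, 0, -0.11],
    [0.0, 0, 0, 0, 0]
  ]
}}

```text
time: 28.7
tcp_pos: [0.5082, 0.0991, 0.1814]
tool_rot: [0.016, -0.5, 0.866, -0.001]
ft_force: [0.1, -0.1, -5.0]
finger_gap: 0.0293
```

```bash
python3 -c "
from h import *
rep((.488,.1496))"
```

```text
mouth [0.511  0.0986 0.1205] yaw 1.046 zaxis [-0.025  0.035] shift [-0.0327  0.0455  0.0001] [ 0.1 -0.1 -5. ] j7 2.35 28.7
```

Request:
{"op": "step_arm", "data": {
  "motion": [
    [0.0, 0, 0.012, 0, 0],
    [0.0, -0.003, 0.018, 0, 0],
    [0.0, -0.01, 0.015, 0, 0],
    [0.0, -0.012, 0, 0, 0],
    [0.0, -0.007, 0, 0, 0],
    [0.0, 0, 0, 0, 0]
  ]
}}

```text
time: 29.3
tcp_pos: [0.4817, 0.1517, 0.1813]
tool_rot: [0.015, -0.491, 0.871, -0.0]
ft_force: [0.2, 0.9, -6.2]
finger_gap: 0.0293
```

```bash
python3 -c "
from h import *
rep((.488,.1496)); print(knob(0))
c=camera('scene');cv2.imwrite('pics/s13.png',cv2.resize(c['frame'][110:260,270:430,::-1],None,fx=5,fy=5,interpolation=cv2.INTER_CUBIC)[:750])
print([proj(c,knob(a))[0].round(1) for a in (0,.4,.8)])"
```

```text
mouth [0.4844 0.1511 0.1205] yaw 1.025 zaxis [-0.021  0.036] shift [-0.0006 -0.0039  0.0001] [ 0.2  0.9 -6.2] j7 2.21 29.3
[0.53343733 0.23442984 0.15451708]
[array([381.8, 146.2]), array([380. , 138.9]), array([374.1, 134.3])]
```

View pics/s13.png

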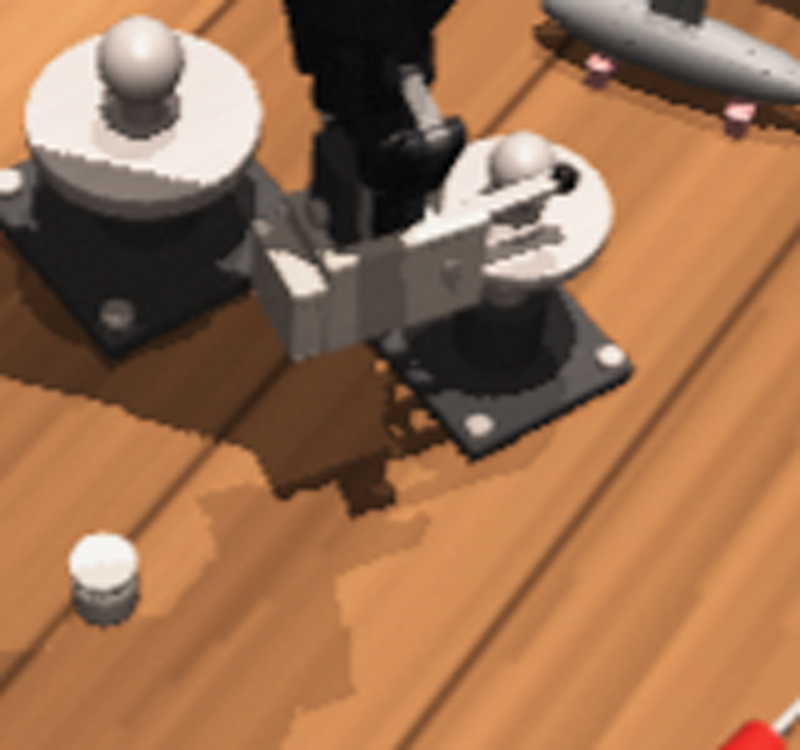

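```bash
python3 -c "
from h import *
print(tri([ray(C['top'],(211,335.5)),ray(C['scene'],(298.3,121.8))]))"
```

```text
(array([0.31369982, 0.21362927, 0.11875508]), [np.float64(1.1972767155222697), np.float64(1.197276715522167)])
```

Request:
{"op": "step_arm", "data": {
  "motion": [
    [0.0, 0, -0.004, 0.006, 0],
    [0.0, 0, 0, 0.008, 0],
    [0.0, 0, 0, 0.008, 0],
    [0.0, 0, 0, 0.006, 0],
    [0.0, 0, 0, 0.003, 0]
  ]
}}

```text
time: 29.85
tcp_pos: [0.4867, 0.1461, 0.1471]
tool_rot: [0.014, -0.488, 0.873, -0.001]
ft_force: [0.2, 0.3, -6.6]
finger_gap: 0.0289
```

```bash
python3 -c "
from h import *
rep((.488,.1496)); print(knob(0))"
```

```text
mouth [0.4893 0.1454 0.0863] yaw 1.019 zaxis [-0.02   0.038] shift [-0.0029  0.0033  0.    ] [ 0.2  0.3 -6.6] j7 2.21 29.85
[0.53885714 0.22854582 0.12008399]
```

Request:
{"op": "step_arm", "data": {
  "motion": [
    [0.0, -0.003, 0.001, 0.005, 0],
    [0.0, 0, 0, 0.005, 0],
    [0.0, 0, 0, 0.005, 0],
    [0.0, 0, 0, 0.005, 0]
  ]
}}

```text
time: 30.25
tcp_pos: [0.4897, 0.1489, 0.1267]
tool_rot: [0.015, -0.488, 0.873, -0.002]
ft_force: [0.0, -3.3, 0.1]
finger_gap: 0.0293
```

```bash
python3 -c "
from h import *
rep((.488,.1496))
c=camera('scene');cv2.imwrite('pics/s14.png',cv2.resize(c['frame'][110:220,320:430,::-1],None,fx=5,fy=5,interpolation=cv2.INTER_CUBIC)[:750])
print([proj(c,knob(a))[0].round(1) for a in (0,.2,.4,.6,.8)])"
```

```text
mouth [0.4924 0.1482 0.0659] yaw 1.018 zaxis [-0.023  0.039] shift [ 0.0011  0.0045 -0.0001] [ 0.  -3.3  0.1] j7 2.21 30.25
[array([381.6, 164.9]), array([381.2, 161.3]), array([379.9, 158.2]), array([377.5, 155.8]), array([374.2, 154. ])]
```

View pics/s14.png

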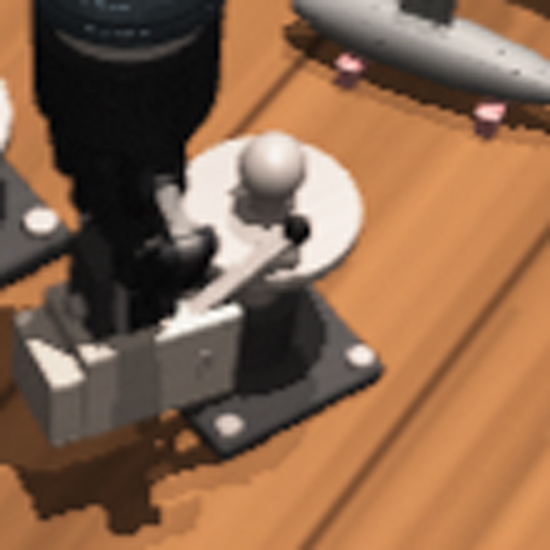

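It works: the knob at (379,156) gives about 0.5 rad. Lowering further.

Request:
{"op": "step_arm", "data": {
  "motion": [
    [0.0, 0, 0, 0.004, 0],
    [0.0, 0, 0, 0.004, 0],
    [0.0, 0, 0, 0.004, 0]
  ]
}}

```text
time: 30.6
tcp_pos: [0.4907, 0.1484, 0.1136]
tool_rot: [0.016, -0.487, 0.873, -0.002]
ft_force: [-0.1, -3.1, -2.7]
finger_gap: 0.0293
```

```bash
python3 -c "
from h import *
rep((.488,.1496))
c=camera('scene');cv2.imwrite('pics/s15.png',cv2.resize(c['frame'][110:220,320:430,::-1],None,fx=5,fy=5,interpolation=cv2.INTER_CUBIC)[:750])
print([proj(c,knob(a))[0].round(1) for a in (.4,.6,.7,.8,.95)])"
```

```text
mouth [0.4936 0.1476 0.0527] yaw 1.016 zaxis [-0.024  0.039] shift [ 0.0012  0.0058 -0.0001] [-0.1 -3.1 -2.7] j7 2.21 30.6
[array([379.5, 162.3]), array([377.1, 159.9]), array([375.6, 159. ]), array([373.9, 158.3]), array([370.9, 157.5])]
```

View pics/s15.png

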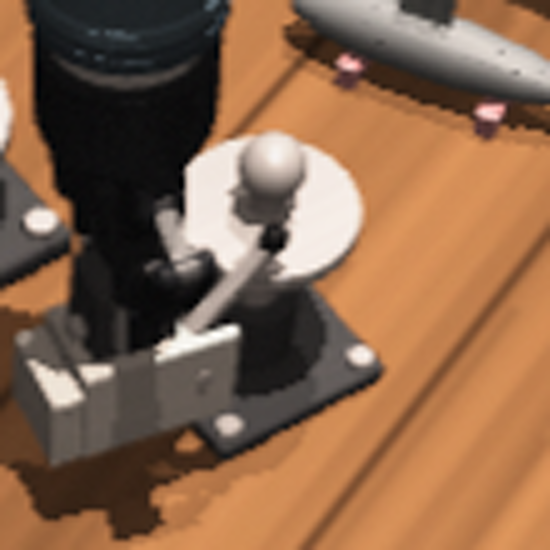

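Request:
{"op": "step_arm", "data": {
  "motion": [
    [0.0, 0, 0, 0.003, 0],
    [0.0, 0, 0, 0.002, 0],
    [0.0, 0, 0, -0.002, 0],
    [0.0, 0, 0, -0.004, 0],
    [0.0, 0, 0, -0.007, 0],
    [0.0, 0, 0, -0.01, 0],
    [0.0, 0, 0, -0.012, 0],
    [0.0, 0, 0, -0.012, 0],
    [0.0, 0, 0, -0.012, 0],
    [0.0, 0, 0, -0.012, 0],
    [0.0, 0, 0, -0.01, 0],
    [0.0, 0, 0, -0.006, 0]
  ]
}}

```text
time: 31.85
tcp_pos: [0.4861, 0.1493, 0.2022]
tool_rot: [0.015, -0.488, 0.873, -0.001]
ft_force: [0.8, 0.7, -6.3]
finger_gap: 0.0294
```

```bash
python3 -c "
from h import *
rep((.488,.1496))
c=camera('scene');cv2.imwrite('pics/s16.png',cv2.resize(c['frame'][80:220,310:430,::-1],None,fx=5,fy=5,interpolation=cv2.INTER_CUBIC)[:750])
print([proj(c,knob(a))[0].round(1) for a in (.4,.6,.7,.8,.95)])"
```

```text
mouth [0.4888 0.1487 0.1413] yaw 1.019 zaxis [-0.021  0.037] shift [-0.0004  0.0012 -0.    ] [ 0.8  0.7 -6.3] j7 2.21 31.85
[array([382.9, 133.5]), array([380.4, 130.6]), array([378.8, 129.4]), array([376.9, 128.5]), array([373.7, 127.6])]
```

View pics/s16.png

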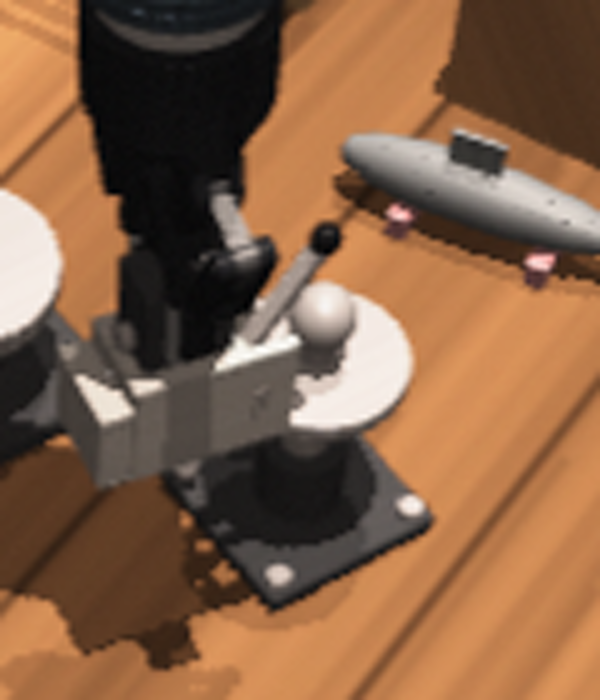

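The handle stays up at about 0.88 rad. Now a slow rise, then over the ball.

Request:
{"op": "step_arm", "data": {
  "motion": [
    [0.0, 0, 0, -0.005, 0],
    [0.0, 0, 0, -0.01, 0],
    [0.0, 0, 0, -0.012, 0],
    [0.0, 0, 0, -0.01, 0],
    [0.0, 0, 0, -0.004, 0],
    [0.0, 0, 0, 0, 0]
  ]
}}

```text
time: 32.5
tcp_pos: [0.4849, 0.1486, 0.247]
tool_rot: [0.015, -0.488, 0.873, -0.001]
ft_force: [0.4, -0.1, -6.2]
finger_gap: 0.0291
```

```bash
python3 -c "
from h import *
rep()"
```

```text
mouth [0.4875 0.148  0.1862] yaw 1.019 zaxis [-0.021  0.037] shift [-0.0928  0.033   0.0018] [ 0.4 -0.1 -6.2] j7 2.21 32.5
```

Request:
{"op": "step_arm", "data": {
  "motion": [
    [0.0, -0.004, 0.001, 0, 0],
    [0.0, -0.008, 0.003, 0, 0],
    [0.0, -0.011, 0.004, 0, 0],
    [0.0, -0.012, 0.005, 0, 0],
    [0.0, -0.012, 0.005, 0, 0],
    [0.0, -0.012, 0.005, 0, 0],
    [0.0, -0.011, 0.004, 0, 0],
    [0.0, -0.009, 0.003, 0, 0],
    [0.0, -0.006, 0.001, 0, 0],
    [0.0, -0.002, 0, 0, 0],
    [0.0, 0, 0, 0, 0]
  ]
}}

```text
time: 33.6
tcp_pos: [0.5042, 0.2494, 0.2466]
tool_rot: [0.013, -0.49, 0.872, -0.0]
ft_force: [0.5, -0.7, -5.3]
finger_gap: 0.0291
```

```bash
python3 -c "
from h import *
rep()"
```

```text
mouth [0.5067 0.2488 0.1858] yaw 1.023 zaxis [-0.018  0.037] shift [ 0.0031 -0.0035 -0.    ] [ 0.5 -0.7 -5.3] j7 2.04 33.6
```

Request:
{"op": "step_arm", "data": {
  "motion": [
    [0.0, 0.0015, -0.002, 0.004, 0],
    [0.0, 0.0015, -0.0015, 0.006, 0],
    [0.0, 0, 0, 0.006, 0],
    [0.0, 0, 0, 0.005, 0],
    [0.0, 0, 0, 0.002, 0]
  ]
}}

```text
time: 34.1
tcp_pos: [0.5065, 0.242, 0.2214]
tool_rot: [0.013, -0.488, 0.873, -0.001]
ft_force: [-0.4, -0.1, -5.8]
finger_gap: 0.0297
```

```bash
python3 -c "
from h import *
rep()
c=camera('scene');cv2.imwrite('pics/s17.png',cv2.resize(c['frame'][60:200,310:450,::-1],None,fx=5,fy=5,interpolation=cv2.INTER_CUBIC)[:700])
print([proj(c,knob(a))[0].round(1) for a in (0,.4,.6,.7,.8,.95)])"
```

```text
mouth [0.5089 0.2412 0.1606] yaw 1.019 zaxis [-0.017  0.039] shift [-0.0021  0.0024  0.    ] [-0.4 -0.1 -5.8] j7 2.05 34.1
[array([414.8, 113.7]), array([413.8, 105.7]), array([411.7, 102.6]), array([410.3, 101.3]), array([408.6, 100.3]), array([405.6,  99.2])]
```

View pics/s17.png

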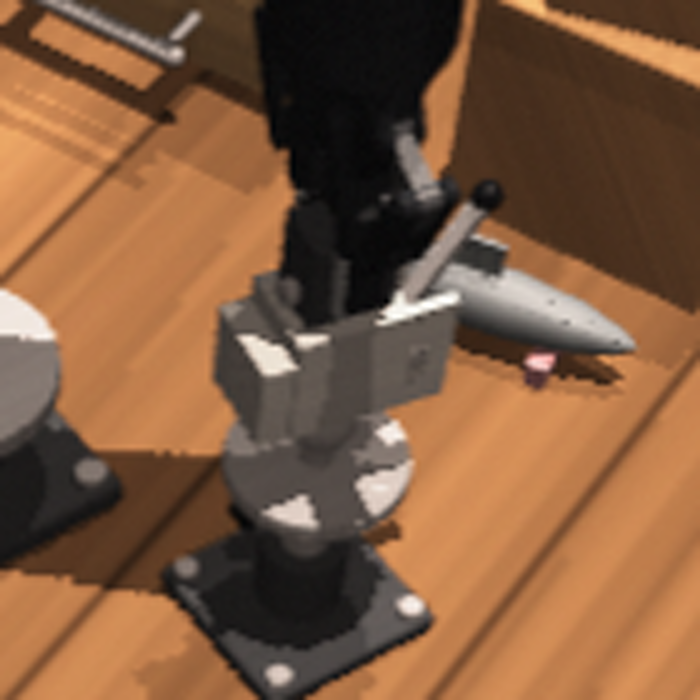

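Request:
{"op": "step_arm", "data": {
  "motion": [
    [0.0, -0.0014, 0.0015, 0, 0],
    [0.0, 0, 0, 0, 0]
  ]
}}

```text
time: 34.35
tcp_pos: [0.5057, 0.2443, 0.2212]
tool_rot: [0.012, -0.488, 0.873, -0.001]
ft_force: [0.0, 0.1, -5.9]
finger_gap: 0.0289
```

```bash
python3 -c "
from h import *
rep()"
```

```text
mouth [0.5081 0.2435 0.1603] yaw 1.019 zaxis [-0.017  0.039] shift [-0.0006  0.0005  0.    ] [ 0.   0.1 -5.9] j7 2.05 34.35
```

Request:
{"op": "step_arm", "data": {
  "motion": [
    [0.0, -0.0003, 0.0003, 0.003, 0],
    [0.0, 0, 0, 0.003, 0],
    [0.0, 0, 0, 0.003, 0]
  ]
}}

```text
time: 34.65
tcp_pos: [0.5064, 0.2454, 0.2125]
tool_rot: [0.013, -0.488, 0.873, -0.001]
ft_force: [-0.1, -0.2, -4.9]
finger_gap: 0.0296
```

```bash
python3 -c "
from h import *
rep()"
```

```text
mouth [0.5089 0.2447 0.1516] yaw 1.02 zaxis [-0.019  0.038] shift [ 0.0009  0.0005 -0.    ] [-0.1 -0.2 -4.9] j7 2.05 34.65
```

Request:
{"op": "step_arm", "data": {
  "motion": [
    [0.0, 0.0005, 0.0003, 0.003, 0],
    [0.0, 0, 0, 0.003, 0],
    [0.0, 0, 0, 0.003, 0]
  ]
}}

```text
time: 34.95
tcp_pos: [0.506, 0.2452, 0.2025]
tool_rot: [0.013, -0.488, 0.873, -0.001]
ft_force: [-1.0, 0.1, -6.5]
finger_gap: 0.0292
```

```bash
python3 -c "
from h import *
rep()"
```

```text
mouth [0.5085 0.2445 0.1417] yaw 1.02 zaxis [-0.018  0.038] shift [ 0.0004  0.0003 -0.    ] [-1.   0.1 -6.5] j7 2.04 34.95
```

Request:
{"op": "step_arm", "data": {
  "motion": [
    [0.0, 0.0002, 0.0002, 0.003, 0],
    [0.0, 0, 0, 0.003, 0],
    [0.0, 0, 0, 0.002, 0]
  ]
}}

```text
time: 35.25
tcp_pos: [0.5058, 0.2451, 0.1935]
tool_rot: [0.013, -0.488, 0.873, -0.001]
ft_force: [0.2, -0.4, -5.8]
finger_gap: 0.0294
```

```bash
python3 -c "
from h import *
rep()"
```

```text
mouth [0.5082 0.2444 0.1327] yaw 1.02 zaxis [-0.018  0.039] shift [ 0.0002  0.0001 -0.    ] [ 0.2 -0.4 -5.8] j7 2.04 35.25
```

Past the earlier pawl height with no resistance, and centred. Next comes the keepers.

Request:
{"op": "step_arm", "data": {
  "motion": [
    [0.0, 0, 0, 0.002, 0],
    [0.0, 0, 0, 0.002, 0]
  ]
}}

```text
time: 35.45
tcp_pos: [0.5068, 0.2451, 0.1897]
tool_rot: [0.014, -0.488, 0.873, -0.001]
ft_force: [1.1, -1.1, -2.8]
finger_gap: 0.0292
```

Request:
{"op": "step_arm", "data": {
  "motion": [
    [0.0, 0, 0, 0.002, 0],
    [0.0, 0, 0, 0.002, 0]
  ]
}}

```text
time: 35.65
tcp_pos: [0.5076, 0.2451, 0.1873]
tool_rot: [0.014, -0.488, 0.873, -0.001]
ft_force: [-2.6, -1.1, 3.2]
finger_gap: 0.0293
```

Request:
{"op": "step_arm", "data": {
  "motion": [
    [0.0, 0.0007, 0.0011, 0.002, 0],
    [0.0, 0, 0, 0.002, 0]
  ]
}}

```text
time: 35.85
tcp_pos: [0.5075, 0.2449, 0.1851]
tool_rot: [0.016, -0.488, 0.873, -0.002]
ft_force: [-4.6, -2.3, 6.0]
finger_gap: 0.0295
```

```bash
python3 -c "
from h import *
rep()"
```

```text
mouth [0.5102 0.2443 0.1243] yaw 1.018 zaxis [-0.023  0.038] shift [ 0.0011  0.0019 -0.0001] [-4.6 -2.3  6. ] j7 2.04 35.85
```

Request:
{"op": "step_arm", "data": {
  "motion": [
    [0.0, 0.0018, 0.0022, 0.002, 0],
    [0.0, 0.0005, 0.0005, 0.003, 0]
  ]
}}

```text
time: 36.05
tcp_pos: [0.5067, 0.2449, 0.1821]
tool_rot: [0.019, -0.487, 0.873, -0.002]
ft_force: [-2.3, -1.9, 9.0]
finger_gap: 0.0293
```

```bash
python3 -c "
from h import *
rep()"
```

```text
mouth [0.5098 0.2444 0.1213] yaw 1.017 zaxis [-0.029  0.035] shift [ 0.001   0.0015 -0.0001] [-2.3 -1.9  9. ] j7 2.04 36.05
```

Going down steadily: contact is about 15 N, with the mouth at 121 mm.

Request:
{"op": "step_arm", "data": {
  "motion": [
    [0.0, 0.001, 0.0013, 0.003, 0],
    [0.0, 0.0003, 0.0003, 0.003, 0]
  ]
}}

```text
time: 36.25
tcp_pos: [0.5061, 0.2447, 0.176]
tool_rot: [0.02, -0.487, 0.873, -0.002]
ft_force: [3.3, -1.0, -5.3]
finger_gap: 0.0289
```

```bash
python3 -c "
from h import *
rep()"
```

```text
mouth [0.5094 0.2442 0.1152] yaw 1.017 zaxis [-0.032  0.035] shift [ 0.0007  0.0013 -0.0001] [ 3.3 -1.  -5.3] j7 2.04 36.25
```

Request:
{"op": "step_arm", "data": {
  "motion": [
    [0.0, 0, 0, 0.002, 0],
    [0.0, 0, 0, 0.002, 0]
  ]
}}

```text
time: 36.45
tcp_pos: [0.5074, 0.2437, 0.1732]
tool_rot: [0.021, -0.486, 0.873, -0.003]
ft_force: [-5.0, -8.1, 31.6]
finger_gap: 0.0297
```

```bash
python3 -c "
from h import *
rep()"
```

```text
mouth [0.5108 0.2432 0.1124] yaw 1.015 zaxis [-0.033  0.035] shift [ 0.0006  0.003  -0.0001] [-5.  -8.1 31.6] j7 2.04 36.45
```

Request:
{"op": "step_arm", "data": {
  "motion": [
    [0.0, 0, 0.001, 0.0015, 0],
    [0.0, 0, 0, 0.001, 0]
  ]
}}

```text
time: 36.65
tcp_pos: [0.5073, 0.2437, 0.1735]
tool_rot: [0.021, -0.486, 0.874, -0.003]
ft_force: [-2.2, -3.0, 8.4]
finger_gap: 0.0289
```

```bash
python3 -c "
from h import *
rep()
c=camera('scene');cv2.imwrite('pics/s18.png',cv2.resize(c['frame'][60:200,310:450,::-1],None,fx=5,fy=5,interpolation=cv2.INTER_CUBIC)[:700])
print([proj(c,knob(a))[0].round(1) for a in (0,.4,.6,.7,.8,.95)])"
```

```text
mouth [0.5108 0.2432 0.1127] yaw 1.013 zaxis [-0.034  0.035] shift [ 0.0006  0.0029 -0.0001] [-2.2 -3.   8.4] j7 2.03 36.65
[array([412.4, 128.7]), array([411.1, 121.2]), array([409. , 118.4]), array([407.6, 117.2]), array([405.9, 116.3]), array([403. , 115.3])]
```

View pics/s18.png

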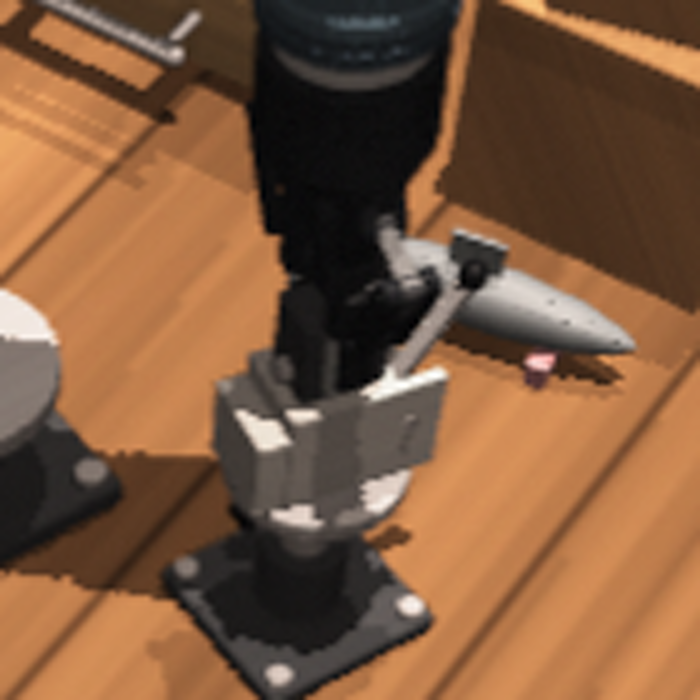

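Seated on the shoulder after about 17 mm of travel past the keepers, with the handle still up. I'll release and go up.

Request:
{"op": "step_arm", "data": {
  "motion": [
    [0.0, 0, 0, 0, 0],
    [0.045, 0, 0, 0, 0],
    [0.055, 0, 0, 0, 0],
    [0.055, 0, 0, 0, 0],
    [0.055, 0, 0, -0.02, 0],
    [0.055, 0, 0, -0.03, 0],
    [0.055, 0, 0, -0.03, 0],
    [0.03, 0, 0, -0.015, 0],
    [0.0, 0, 0, 0, 0],
    [0.0, 0, 0, 0, 0]
  ]
}}

```text
time: 37.7
tcp_pos: [0.4997, 0.2449, 0.2685]
tool_rot: [0.017, -0.487, 0.873, -0.001]
ft_force: [-0.2, 0.1, -0.5]
finger_gap: 0.0118
```

```bash
python3 -c "
from h import *
s,c=wshot('w19');print(s['tcp_pos'],s['tool_rot'],s['ft_force'],s['finger_gap'])
H=Ro.from_euler('z',1.013)
for a in(0,.6,.7,.8,.87,.95):
  k=np.array([.508,.2443,.112])+H.apply(np.array(kn(a))/1000); print(a,k.round(4),proj(c,k)[0].round(1),'shift',qq(s['tool_rot']).inv().apply(k+[0,0,.007]-s['tcp_pos']).round(4))
"
```

```text
[0.49972245 0.24490757 0.26845611] [ 1.73597143e-02 -4.87137131e-01  8.73152569e-01 -8.04556337e-04] [-0.24667452  0.1266825  -0.45196917] 0.011790913833054303
0 [0.5588 0.3257 0.148 ] [314.1 338.1] shift [-0.0964 -0.0057  0.1165]
0.6 [0.5509 0.3131 0.1842] [312.3 349.2] shift [-0.0826 -0.0063  0.0798]
0.7 [0.5486 0.3093 0.1891] [312.  348.3] shift [-0.0783 -0.0064  0.0748]
0.8 [0.5459 0.3051 0.1935] [311.8 346.3] shift [-0.0735 -0.0064  0.0703]
0.87 [0.544  0.302  0.1963] [311.6 344.4] shift [-0.0698 -0.0065  0.0674]
0.95 [0.5416 0.2982 0.1992] [311.4 341.5] shift [-0.0655 -0.0065  0.0644]
```

View pics/w19.png

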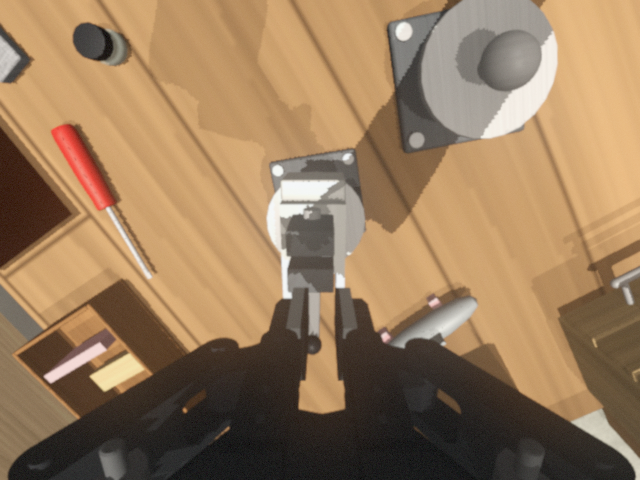

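Request:
{"op": "step_arm", "data": {
  "motion": [
    [0.0, -0.012, -0.002, 0, 0],
    [0.0, -0.02, -0.002, 0, 0],
    [0.0, -0.02, -0.002, 0, 0],
    [0.0, -0.016, 0, 0.01, 0],
    [0.0, -0.004, 0, 0.02, 0],
    [0.0, 0, 0, 0.01, 0],
    [0.0, 0, 0, 0, 0]
  ]
}}

```text
time: 38.45
tcp_pos: [0.5447, 0.3082, 0.221]
tool_rot: [0.012, -0.488, 0.873, -0.0]
ft_force: [-0.4, -0.5, 0.1]
finger_gap: 0.0002
```

```bash
cat >> h.py <<'E'
def krep():
    s=r.observe();H=Ro.from_euler('z',1.013);print(s['tcp_pos'].round(4),s['ft_force'].round(1),s['finger_gap'],s['time'])
    for a in(0,.2,.4,.6,.75,.87):
        k=np.array([.508,.2443,.112])+H.apply(np.array(kn(a))/1000); print(a,'shift',qq(s['tool_rot']).inv().apply(k+[0,0,.007]-s['tcp_pos']).round(4))
E
python3 -c "
from h import *
krep()"
```

```text
[0.5447 0.3082 0.221 ] [-0.4 -0.5  0.1] 0.00018802204560750858 38.45
0 shift [-0.0209 -0.002   0.0665]
0.2 shift [-0.0187 -0.0021  0.0534]
0.4 shift [-0.0139 -0.0022  0.0411]
0.6 shift [-0.0068 -0.0023  0.03  ]
0.75 shift [-0.     -0.0024  0.0227]
0.87 shift [ 0.0061 -0.0024  0.0176]
```

Request:
{"op": "step_arm", "data": {
  "motion": [
    [0.0, 0.002, -0.002, 0.006, 0],
    [0.0, 0, 0, 0.006, 0],
    [0.0, 0, 0, 0.004, 0],
    [0.0, -0.002, 0, 0.004, 0],
    [0.0, -0.003, 0, 0.004, 0],
    [0.0, -0.003, 0, 0.004, 0]
  ]
}}

```text
time: 39.05
tcp_pos: [0.5528, 0.3156, 0.1961]
tool_rot: [0.017, -0.487, 0.873, 0.001]
ft_force: [0.3, 1.8, 2.0]
finger_gap: 0.0001
```

```bash
python3 -c "
from h import *
krep()"
```

```text
[0.5528 0.3156 0.1961] [0.3 1.8 2. ] 0.00012602778499930337 39.05
0 shift [-0.0105  0.0009  0.0415]
0.2 shift [-0.0084  0.0007  0.0284]
0.4 shift [-0.0037  0.0005  0.016 ]
0.6 shift [0.0033 0.0004 0.0048]
0.75 shift [ 0.01    0.0003 -0.0026]
0.87 shift [ 0.016   0.0003 -0.0077]
```

Contact, and the handle is coming down. Continuing along the arc.

Request:
{"op": "step_arm", "data": {
  "motion": [
    [0.0, -0.001, 0, 0.004, 0],
    [0.0, -0.001, 0, 0.005, 0],
    [0.0, -0.001, 0, 0.005, 0],
    [0.0, -0.001, 0, 0.005, 0]
  ]
}}

```text
time: 39.45
tcp_pos: [0.5574, 0.3213, 0.1774]
tool_rot: [0.02, -0.488, 0.873, 0.001]
ft_force: [0.3, 1.0, 1.7]
finger_gap: 0.0
```

```bash
python3 -c "
from h import *
krep()"
```

```text
[0.5574 0.3213 0.1774] [0.3 1.  1.7] 2.8247936969752883e-05 39.45
0 shift [-0.0037  0.0015  0.0225]
0.2 shift [-0.0017  0.0013  0.0094]
0.4 shift [ 0.0029  0.0011 -0.003 ]
0.6 shift [ 0.0099  0.0009 -0.0142]
0.75 shift [ 0.0165  0.0009 -0.0216]
0.87 shift [ 0.0225  0.0008 -0.0268]
```

Request:
{"op": "step_arm", "data": {
  "motion": [
    [0.0, 0, 0.001, 0.004, 0],
    [0.0, 0, 0, 0.004, 0],
    [0.0, 0, 0, 0.004, 0],
    [0.0, 0, 0, 0.004, 0]
  ]
}}

```text
time: 39.85
tcp_pos: [0.5558, 0.3198, 0.1578]
tool_rot: [0.017, -0.487, 0.873, 0.001]
ft_force: [0.5, 0.6, 0.7]
finger_gap: -0.0004
```

```bash
python3 -c "
from h import *
krep()"
```

```text
[0.5558 0.3198 0.1578] [0.5 0.6 0.7] -0.0003645112131549404 39.85
0 shift [-0.0065  0.0006  0.003 ]
0.2 shift [-0.0044  0.0004 -0.01  ]
0.4 shift [ 0.0002  0.0003 -0.0224]
0.6 shift [ 0.0073  0.0001 -0.0336]
0.75 shift [ 0.0139  0.     -0.041 ]
0.87 shift [ 0.02   -0.     -0.0461]
```

Request:
{"op": "step_arm", "data": {
  "motion": [
    [0.0, -0.003, 0, 0.002, 0],
    [0.0, 0, 0, 0.002, 0],
    [0.0, 0, 0, 0.002, 0]
  ]
}}

```text
time: 40.15
tcp_pos: [0.558, 0.3224, 0.1525]
tool_rot: [0.017, -0.487, 0.873, 0.0]
ft_force: [-3.1, -3.1, 13.4]
finger_gap: 0.0004
```

```bash
python3 -c "
from h import *
krep()"
```

```text
[0.558  0.3224 0.1525] [-3.1 -3.1 13.4] 0.0003581572070152699 40.15
0 shift [-0.0034  0.001  -0.0025]
0.2 shift [-0.0013  0.0008 -0.0155]
0.4 shift [ 0.0034  0.0007 -0.0279]
0.6 shift [ 0.0104  0.0005 -0.0391]
0.75 shift [ 0.0171  0.0004 -0.0465]
0.87 shift [ 0.0232  0.0004 -0.0516]
```

Request:
{"op": "step_arm", "data": {
  "motion": [
    [0.0, 0, 0, 0.003, 0],
    [0.0, 0, 0, 0.002, 0]
  ]
}}

```text
time: 40.35
tcp_pos: [0.5584, 0.3226, 0.1515]
tool_rot: [0.017, -0.487, 0.873, 0.0]
ft_force: [-7.3, -4.4, 17.9]
finger_gap: -0.0003
```

Request:
{"op": "step_arm", "data": {
  "motion": [
    [0.0, 0, 0, -0.005, 0],
    [0.0, 0, 0, -0.02, 0],
    [0.0, 0, 0, -0.03, 0],
    [0.0, 0, 0, -0.035, 0],
    [0.0, -0.01, -0.02, -0.03, 0],
    [0.0, -0.02, -0.03, 0, 0],
    [0.0, -0.02, -0.03, 0, 0],
    [0.0, 0, 0, 0, 0]
  ]
}}

```text
time: 41.15
tcp_pos: [0.6503, 0.3207, 0.2793]
tool_rot: [0.016, -0.488, 0.873, -0.0]
ft_force: [-0.6, -0.8, 0.1]
finger_gap: 0.0003
```

```bash
python3 -c "
from h import *
s=r.observe();print(s['tcp_pos'],s['ft_force'])
for n in('scene','top'):
  c=camera(n)
  p=proj(c,[[.52,.26,.13]])[0].astype(int)-[60,50];print(n,p)
  cv2.imwrite(f'pics/{n}20.png',cv2.resize(c['frame'][p[1]:p[1]+100,p[0]:p[0]+120,::-1],None,fx=6,fy=6,interpolation=cv2.INTER_CUBIC))
  H=Ro.from_euler('z',1.013)
  print([(a,((proj(c,np.array([.508,.2443,.112])+H.apply(np.array(kn(a))/1000))[0]-p)*6).round(0)) for a in(0,.1,.2,.4)])
"
```

```text
[0.65027407 0.32071737 0.27933736] [-0.62349676 -0.79003039  0.14578491]
scene [321  93]
[(0, array([545., 212.])), (0.1, array([545., 200.])), (0.2, array([545., 189.])), (0.4, array([538., 169.]))]
top [133 191]
[(0, array([185., 193.])), (0.1, array([181., 190.])), (0.2, array([179., 189.])), (0.4, array([179., 189.]))]
```

View pics/scene20.png

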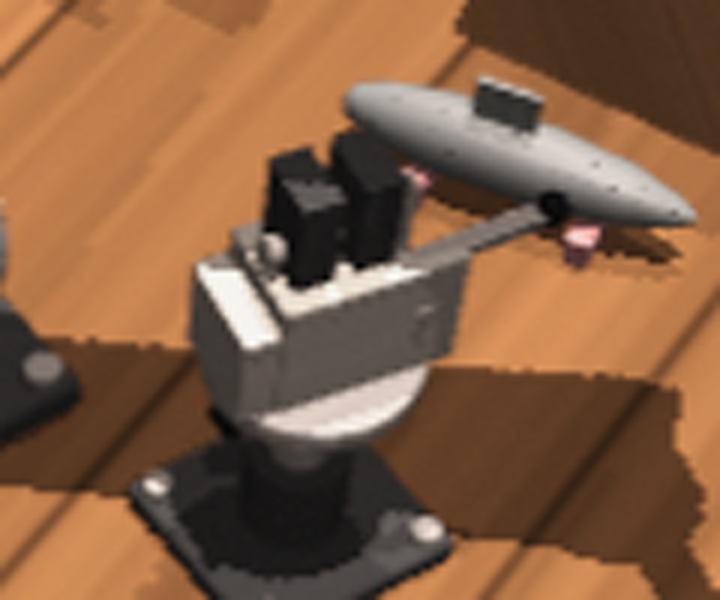

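View pics/top20.png

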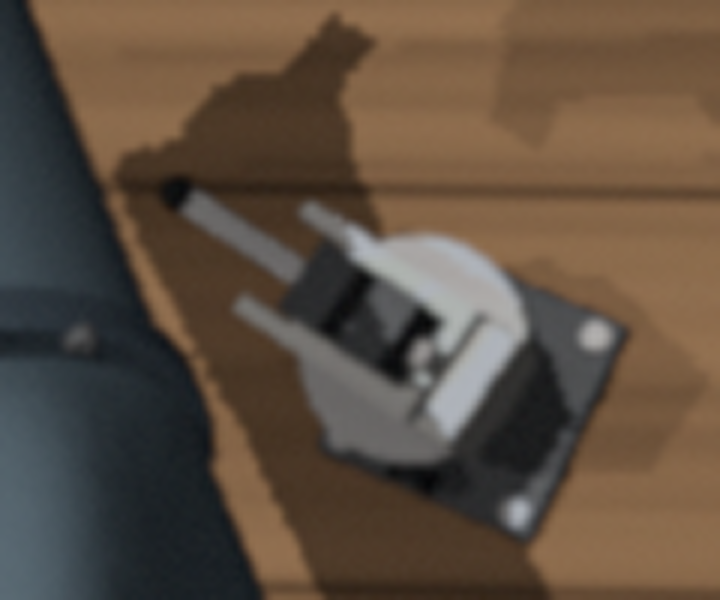

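The knob at scene (552,205) matches about 0 rad. The foot lies flush on the shoulder and the hand is clear. Handing in.

```bash
python3 -c "
from h import *
print(r.job_done())"
```

```text
the job is handed in; nothing more can be done
None
```

The vice head is on the smaller ball post, sitting on the shoulder with the handle pressed down, and I handed the job in at about 41 s. No verdict is reported.

**What went wrong first:**
- **Raising the handle:** I tried twice by gripping the knob. The fingers clamped the bar and tipped the head back instead. I put it at roughly 0.3 rad, judged from the pictures, against the 0.5 rad limit.
- **First try on the ball:** because the handle was still down, the pawl stopped the head on the ball. I pressed there with about 30 N before the pictures showed why, then backed off and set the head on the bench.

**What worked:**
- **Handle:** I held the head and lowered its handle onto the rim of the post's shoulder, which raised it to about 0.88 rad.
- **Fit:** I lowered the head slowly over the ball with the hand on it. It met the keepers at about 129 mm, passed them at about 15 N and stopped hard at about 112 mm, roughly 17 mm later. The contact peaked near 37 N.
- **Lock:** I released the head and pressed the knob down along its arc to a hard stop at about 18 N, then moved clear.

**Last checks:**
- **Handle:** the scene view puts it at about 0 to 0.05 rad. The fingertip stopped 3 to 4 mm below where a fully down knob should stop it.
- **Seating:** the foot looks flush in the final pictures. The hand touches nothing, and the wrist force is near zero.
- **Disagreement:** while the hand still held the head, my estimate gave a tilt of about 0.048 rad and about 3 mm off the axis. Both are within the limits, and I did not measure the tilt again after letting go.
- **Other things on the bench:** they look undisturbed in the views I took, but I did not measure them.

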